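# Pack the condiment set in its carrier

## Robot

A 6-joint arm with a two-finger parallel gripper is mounted at the origin on the work surface. World frame = base frame: x ahead of the robot, y to its left, z up, the work surface at z = 0. Lengths are in mm, angles in rad, forces in N, time in s.
With the tool pointing down it reaches from about 300 to 750 mm from the base axis. Payload 8.5 kg.
Tool frame: the origin (TCP) lies where the fingers leave the gripper's body, on its centre line; the fingertips stand 73 mm ahead of it and the grasp point (between the pads) lies 54 mm ahead of it; z points along the fingers, y is the direction in which the jaws open and shut (so a half turn about z gives the same grasp; the last joint's range is limited). The gripper opens to 85 mm and grips with 20 to 120 N. Pads are 22 mm wide; open, the fingers measure 114 mm over their backs; the gripper's body (76 mm by 85 mm) begins 54 mm behind the grasp point. The pads swing forward as they close: fully open they stand 13 mm farther back than shut.
Start: joints at [-1.379, 0.381, 1.297, -0, 1.464, -0.215], TCP at [217.613, -505.1, 303.922] pointing down, gripper open.
Joint ranges: [-3.11, 3.11], [-0.89, 2.33], [0.22, 2.48], [-1.42, 4.56], [0.17, 2.85], [-2.88, 2.88]. Speed limits (rad/s): [2.39, 2.39, 3.14, 3.14, 3.14, 3.14].

## Interface

Orientations are given as a rotation vector (axis times angle).
In Python, from rig import get_obs, read_camera, finish_job gives the robot as it stands.
- The arm moves only by the tool servo_tool, never from a script. Its arguments are lists of equal length, an entry for each row: "jaw": the opening in per cent of the stroke, from 0 (shut) to 100 (fully open); "dp": the shift along the tool's x, y, z in mm, a list of three; "turn": the turn, a rotation vector about the tool's x, y, z in degrees, a list of three. A call has 1 to 8 rows; each row is the pose to reach, as a shift and turn from the pose measured when the call began, along the tool's axes at that moment; what a row does not reach only later rows make up. A row lasts 1/12 s, in which the tool goes at most 41.7 mm and 7.16 degrees, less where a joint would pass 70% of its speed; a pose out of reach is approached as far as the arm can. A call with a gripper value outside its range is refused whole. The fingers move at their own pace and stop on an object; "grip_force" is the grip in N (left out, the last holds). Time passes only in rows, so rows that repeat a pose let the fingers close. It gives the time, the measured TCP pose, the force and the opening at its end, in the units of the state.
- get_obs(): the state, without advancing time (a new reading comes with each control period).
- read_camera(name): name is "side" or "top"; returns a dict with "pixels" (420x560x3 uint8, red, green, blue), "range_z" (420x560 float32, mm along the optical axis (not along the pixel's ray), 0 where there is no reading), "mtx" (3x3 intrinsics, pixels), "distortion" ([k1, k2, p1, p2, k3] as OpenCV has them; the pictures are not rectified), "position" and "orientation" of the camera in the world. Camera axes: x right, y down, z forward; pixel columns grow to the right and rows downward; lengths in mm; the calibration is good to about 2 mm. A picture is of the moment at which its call begins.
- finish_job(): hands the job in, once; it reports no verdict.
The state is a dict: "time_s": time; "q": joint angles; "joint_vel": joint speeds; "effort": joint torques, N m; "tcp_pos": TCP position; "eef_rot": TCP orientation; "ft_force": force on the tool from outside, world axes, zero at the start; "torque": the same for the moment, N m; "finger_gap": finger opening in mm.
Only numpy, scipy, OpenCV 4.12 (cv2) and the standard library are available. Lean on these libraries where they do the work, as an engineer would, in place of code of your own. Each camera call takes 0.05 s, during which the arm holds its last target.

## Task

Pack this condiment set for dispatch: stand every cruet bottle upright in a pocket of the wooden carrier, one to a pocket. Swing the two turnbuttons out of the way, put the lid on the jar and turn it until its lugs drop into the rim and it sits fully home, and then swing both turnbuttons back round until they point straight in over the lid. Leave the other crockery and the tape where they are.

Things in the scene. Friction and masses are not known exactly. Their poses are not given: they have to be found in the camera images.
- carrier: Fixed wooden carrier: board 250 mm (its x) by 330 mm (its y), 8 mm thick; white jar at the middle, two pockets on the jar's +y side, two on its -y side; on the jar's -x (near) and +x (far) sides a 22 mm post, 78 mm tall, with a turnbutton on top. Origin: centre of the underside, on the table; z up.
- jar_rim (a point): On the white jar's axis at rim height, 68 mm above the table (jar fixed to the carrier, 116 mm across, bore 73 mm). In the rim are three pockets, 120 degrees apart, 18 mm wide and 13 mm deep, that the lid's lugs drop into. The jar may stand at any angle in the carrier; this point's axes (the carrier's) do not tell which.
- pocket1 (a point): Centre of the floor of one of the carrier's four square pockets: 72 by 72 mm inside, walls 6 mm thick, 34 mm above the pocket floor (the floor is 8 mm above the table). Axes as the carrier's.
- pocket2 (a point): Centre of the floor of one of the carrier's four square pockets: 72 by 72 mm inside, walls 6 mm thick, 34 mm above the pocket floor (the floor is 8 mm above the table). Axes as the carrier's.
- pocket3 (a point): Centre of the floor of one of the carrier's four square pockets: 72 by 72 mm inside, walls 6 mm thick, 34 mm above the pocket floor (the floor is 8 mm above the table). Axes as the carrier's.
- pocket4 (a point): Centre of the floor of one of the carrier's four square pockets: 72 by 72 mm inside, walls 6 mm thick, 34 mm above the pocket floor (the floor is 8 mm above the table). Axes as the carrier's.
- lid: White jar lid, 0.3 kg, right way up on the table. Plug 68 mm across from 0 to 16 mm (chamfered foot), flange 114 mm across from 16 to 23 mm, bar grip on top. Under the flange, outside the plug, three lugs 12 mm wide, 9 mm deep, 36 to 50 mm from the axis, at 0, 120 and 240 degrees from its x axis. Origin: centre of the plug's underside; z up.
- lid_grip (a point): On the lid's axis, 44 mm above its origin, in the straight bar grip: 46 mm long (lid's x), 14 mm thick (lid's y), top 55 mm above the origin. With lugs beside the rim's pockets the lid rests 9 mm high and turns freely (origin 61 mm above the table); over the pockets it drops by its own weight till the flange lies on the rim (origin 52 mm above the table).
- button_near (a joint): Angle of this turnbutton (rad), growing anticlockwise seen from above. 0: open, bar square to the line to the jar, peg on the carrier's +y side of the pivot. 1.57: closed, nose pointing at the jar's axis, 18 mm in over the lid, peg on the carrier's -x side, away from the jar. Stops at 0 and 1.65. Starts at 0.9 to 1.6; clear of the lid's way below 0.3.
- button_near_peg (a point): Finger peg of this turnbutton: upright, round, 16 mm across, standing from 86.5 to 120.5 mm above the table, on the tail 31 mm from the pivot. This point is on its axis, 103.5 mm above the table; it goes round the pivot with the button.
- button_near_hinge (a point): Pivot axis of the near (carrier's -x side) turnbutton, 82.5 mm above the table, 78 mm from the jar's axis. The button is a flat wooden bar 78 mm long, 16 wide, 8 thick, pivoted at its middle, underside 78.5 mm above the table. Stays where left; friction about 2 N at the peg. It clears a lid that is fully home by 3.5 mm and runs into the edge of one that is not.
- button_far (a joint): Angle of this turnbutton (rad), growing anticlockwise seen from above. 0: open, bar square to the line to the jar, peg on the carrier's -y side of the pivot. 1.57: closed, nose pointing at the jar's axis, 18 mm in over the lid, peg on the carrier's +x side, away from the jar. Stops at 0 and 1.65. Starts at 0.9 to 1.6; clear of the lid's way below 0.3.
- button_far_peg (a point): Finger peg of this turnbutton: upright, round, 16 mm across, standing from 86.5 to 120.5 mm above the table, on the tail 31 mm from the pivot. This point is on its axis, 103.5 mm above the table; it goes round the pivot with the button.
- button_far_hinge (a point): Pivot axis of the far (carrier's +x side) turnbutton, 82.5 mm above the table, 78 mm from the jar's axis. The button is a flat wooden bar 78 mm long, 16 wide, 8 thick, pivoted at its middle, underside 78.5 mm above the table. Stays where left; friction about 2 N at the peg. It clears a lid that is fully home by 3.5 mm and runs into the edge of one that is not.
- bottle1: White cruet bottle, 105 mm tall, 0.25 kg: round body 60 mm across up to 42 mm, shoulder tapering in up to 68 mm, round neck 22 mm across from 68 to 96 mm, lip 28 mm across at the top. Starts upright on the table. Origin: centre of its underside; z up along the bottle. Two to four bottles are present.
- bottle2: White cruet bottle, 105 mm tall, 0.25 kg: round body 60 mm across up to 42 mm, shoulder tapering in up to 68 mm, round neck 22 mm across from 68 to 96 mm, lip 28 mm across at the top. Starts upright on the table. Origin: centre of its underside; z up along the bottle. Two to four bottles are present.
- bottle3: White cruet bottle, 105 mm tall, 0.25 kg: round body 60 mm across up to 42 mm, shoulder tapering in up to 68 mm, round neck 22 mm across from 68 to 96 mm, lip 28 mm across at the top. Starts upright on the table. Origin: centre of its underside; z up along the bottle. Two to four bottles are present.
- bottle4: White cruet bottle, 105 mm tall, 0.25 kg: round body 60 mm across up to 42 mm, shoulder tapering in up to 68 mm, round neck 22 mm across from 68 to 96 mm, lip 28 mm across at the top. Starts upright on the table. Origin: centre of its underside; z up along the bottle. Two to four bottles are present.
- rice_bowl: White bowl, 110 mm across, 50 mm tall; not part of the set, leave it alone. Origin: centre of its underside.
- mug: Brown glazed mug, 76 mm across, 85 mm tall; not part of the set, leave it alone. Origin: centre of its underside.
- saucer: Small plate, 100 mm across, 15 mm tall; not part of the set, leave it alone. Origin: centre of its underside.
- tea_cup: Cup, 80 mm across, 55 mm tall; not part of the set, leave it alone. Origin: centre of its underside.
- brown_cup: Brown cup, 80 mm across, 70 mm tall; not part of the set, leave it alone. Origin: centre of its underside.
- tape_roll: Roll of packing tape lying flat, 100 mm across, 45 mm tall; not part of the set, leave it alone. Origin: centre of its underside.
There are look-alikes about, which are no part of the job. What is shaped like the lid but turquoise is not meant.

How it is judged (in metres and radians):
On the way, in this order (a step that is already met when the one before it is completed fails the run):
1. the lid is on the jar, turned until its lugs have dropped in, fully home (horizontal distance between lid and jar_rim below 0.006 m and z of lid in the frame of carrier between 0.048 and 0.055 m and angle between lid's own z axis and vertical below 0.05 rad), for 0.3 s.
2. both turnbuttons are turned in over the seated lid (all of step 1 and value of joint each of button_near, button_far above 1.3 rad), for 0.2 s.
At the end, for the whole second after the job is handed in: Lid fully home (within 6 mm of the jar's axis, at most 3 mm above its seated height, level to 0.05 rad), both turnbuttons at 1.3 rad or more, and every bottle present upright (0.15 rad), still, on a pocket's floor within 13 mm of its centre; all released (all of step 2 and linear speed of each of lid, bottle1, bottle2, bottle3, bottle4 below 0.02 m/s and (horizontal distance between bottle1 and pocket1 below 0.013 m or horizontal distance between bottle1 and pocket2 below 0.013 m or horizontal distance between bottle1 and pocket3 below 0.013 m or horizontal distance between bottle1 and pocket4 below 0.013 m) and z of each of bottle1, bottle2, bottle3, bottle4 in the frame of carrier below 0.014 m and angle between each of bottle1, bottle2, bottle3, bottle4's own z axis and vertical below 0.15 rad and (horizontal distance between bottle2 and pocket1 below 0.013 m or horizontal distance between bottle2 and pocket2 below 0.013 m or horizontal distance between bottle2 and pocket3 below 0.013 m or horizontal distance between bottle2 and pocket4 below 0.013 m) and (horizontal distance between bottle3 and pocket1 below 0.013 m or horizontal distance between bottle3 and pocket2 below 0.013 m or horizontal distance between bottle3 and pocket3 below 0.013 m or horizontal distance between bottle3 and pocket4 below 0.013 m) and (horizontal distance between bottle4 and pocket1 below 0.013 m or horizontal distance between bottle4 and pocket2 below 0.013 m or horizontal distance between bottle4 and pocket3 below 0.013 m or horizontal distance between bottle4 and pocket4 below 0.013 m)); the robot touches nothing.
It fails at once if a thing that is not part of the set is moved by more than 60 mm (distance of any of rice_bowl, mug, saucer, tea_cup, brown_cup, tape_roll from where it was at the start of the episode above 0.06 m).
Of bottle1, bottle2, bottle3, bottle4 only 2 to 4 are there at a start; the rules pass over those that are not, and their reading is None.
At some moment in a run one of bottle1, bottle2, bottle3, bottle4, lid may be knocked a few centimetres aside while the robot is not near it.
It also fails if it takes over 210 s, if anything falls off the work surface, if the arm or the gripper's body presses on something with over 40 N, if the wrist force passes 120 N, or if a joint passes its speed limit or range.

## Working session

There is one attempt and no reset: what is moved stays moved. The work goes in short steps, Python scripts to look and compute and a tool call to move; the robot and the scene stay as the last step left them, time stands still between calls to the robot, and variables do not carry over. Pictures are saved under pics/ and viewed, and the job is handed in when it is done.

Besides the shell and the picture viewer there is one more tool, called after ">>>" as a command line: name --argument value ..., lists and objects as JSON in quotes. servo_tool: Moves the arm, as the interface text tells. Its arguments: {"type":"object","properties":{"jaw":{"type":"array"},"dp":{"type":"array"},"turn":{"type":"array"},"grip_force":{"type":"number"}},"required":["jaw","dp","turn"]}

```bash
ls; mkdir -p pics
python3 - <<'E'
from rig import *
import cv2,numpy as np
o=get_obs();print(o)
for n in("top","side"):
    c=read_camera(n);cv2.imwrite(f"pics/{n}0.png",c["pixels"][:,:,::-1])
    print(n,c["mtx"],c["distortion"],c["position"],c["orientation"],(c["range_z"]>0).mean())
    np.savez(f"{n}0.npz",**c)
E
```

```text
pics
{'time_s': 0.0, 'q': array([-1.37934163e+00,  3.81231119e-01,  1.29825003e+00,  1.91541290e-05,
        1.46357911e+00, -2.15292616e-01]), 'joint_vel': array([ 8.74213194e-04,  1.83987051e-03, -3.48783860e-05,  1.41290058e-03,
        9.51206538e-04, -8.75083824e-04]), 'effort': array([-1.96586407e-03, -4.48464632e+01, -2.31280553e+01, -2.60048109e-04,
        4.73588356e-03, -1.40369926e-05]), 'tcp_pos': array([ 217.56392005, -504.94811514,  303.29645098]), 'eef_rot': array([-3.07541042e+00, -6.34222404e-01, -5.73595802e-05]), 'ft_force': array([-0.28242887, -0.38594711,  0.78986607]), 'torque': array([0.05429445, 0.03309908, 0.04783703]), 'finger_gap': 85.29649259692404}
top [[422.53325505   0.         274.30968612]
 [  0.         422.53325505 200.78300187]
 [  0.           0.           1.        ]] [-0.02398816  0.          0.          0.          0.        ] [ 412.68625287   97.18501461 1342.23426284] [-2.18368347  2.17578703 -0.07276662] 0.9959098639455782
side [[412.02356571   0.         273.72214617]
 [  0.         412.02356571 209.39957355]
 [  0.           0.           1.        ]] [-0.10142197  0.          0.          0.          0.        ] [ 134.60491694 1100.91957987  853.07342791] [-0.46887034  2.62567075 -1.34728545] 0.9960586734693877
```

View pics/top0.png

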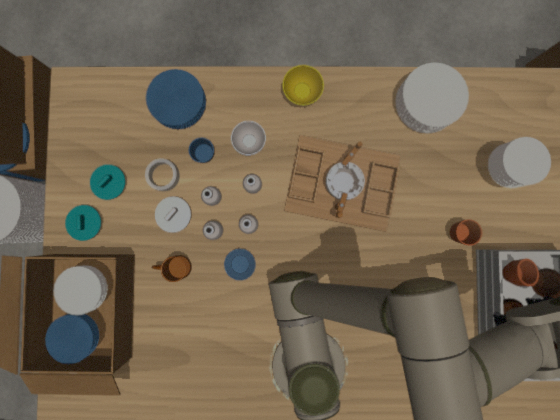

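View pics/side0.png

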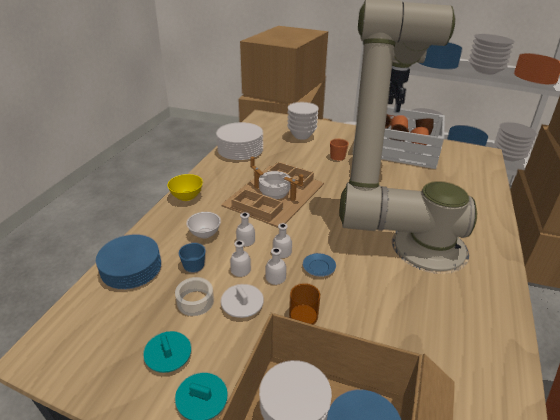

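```bash
cat > h.py <<'E'
import numpy as np,cv2
from scipy.spatial.transform import Rotation as Ro
from rig import *
def cam(n,save=None):
    c=read_camera(n)
    if save: cv2.imwrite(f"pics/{save}.png",c["pixels"][:,:,::-1])
    return c
def load(f):
    d=np.load(f);return {k:d[k] for k in d.files}
def rays(c,uv):
    uv=np.asarray(uv,float).reshape(-1,1,2)
    n=cv2.undistortPoints(uv,c["mtx"],c["distortion"])[:,0]
    d=np.c_[n,np.ones(len(n))]
    return d@Ro.from_rotvec(c["orientation"]).as_matrix().T
def plane(c,uv,z):
    d=rays(c,uv);p=c["position"];return p+d*((z-p[2])/d[:,2])[:,None]
def cloud(c):
    h,w=c["range_z"].shape
    v,u=np.mgrid[:h,:w];d=rays(c,np.c_[u.ravel(),v.ravel()])
    return (c["position"]+d*c["range_z"].reshape(-1,1)).reshape(h,w,3)
def proj(c,P):
    R=Ro.from_rotvec(c["orientation"]).as_matrix();r=R.T
    return cv2.projectPoints(np.asarray(P,float).reshape(-1,1,3),cv2.Rodrigues(r)[0],-r@c["position"],c["mtx"],c["distortion"])[0][:,0]
def crop(c,x0,y0,x1,y1,k,name):
    im=cv2.resize(c["pixels"][y0:y1,x0:x1,::-1],None,fx=k,fy=k,interpolation=cv2.INTER_CUBIC)
    cv2.imwrite(f"pics/{name}.png",im)
E
python3 - <<'E'
from h import *
c=load("top0.npz")
crop(c,280,130,405,235,6,"t_car");crop(c,140,110,270,210+30,5,"t_bot")
P=cloud(c)
for n,u,v in(("lid",173,215),("jar",345,180),("table",300,240),("base",305,365),("b1",210,195)):print(n,P[v,u].round(),plane(c,[(u,v)],0).round())
s=load("side0.npz");crop(s,220,150,330,225,7,"s_car")
E
```

```text
lid [465. 421.  38.] [[466. 431.   0.]]
jar [ 579. -116.   12.] [[ 580. -118.    0.]]
table [389.  26.  -2.] [[389.  26.   0.]]
base [ 62.  23. 198.] [[ 2. 10.  0.]]
b1 [521. 296. 105.] [[531. 313.   0.]]
```

View pics/t_car.png

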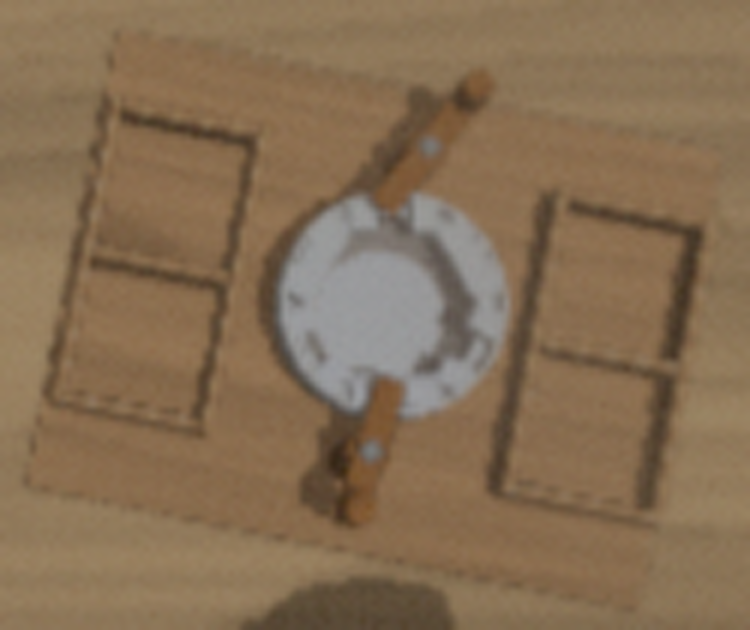

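View pics/t_bot.png

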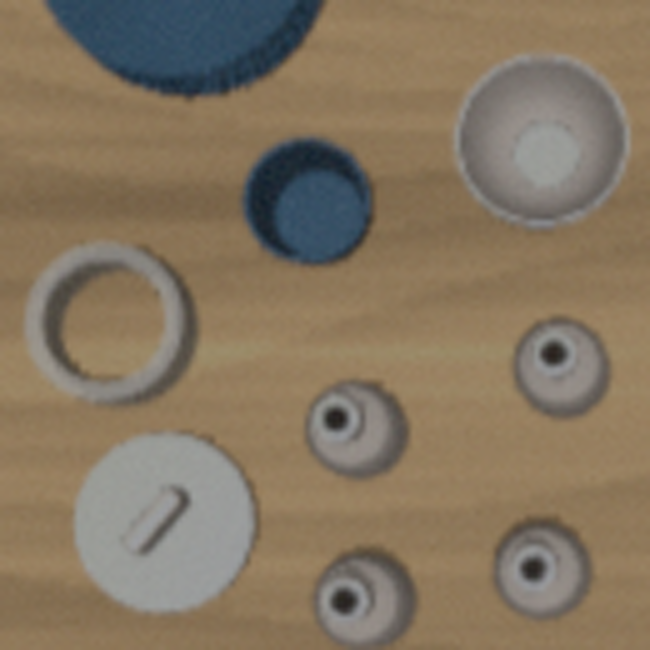

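View pics/s_car.png

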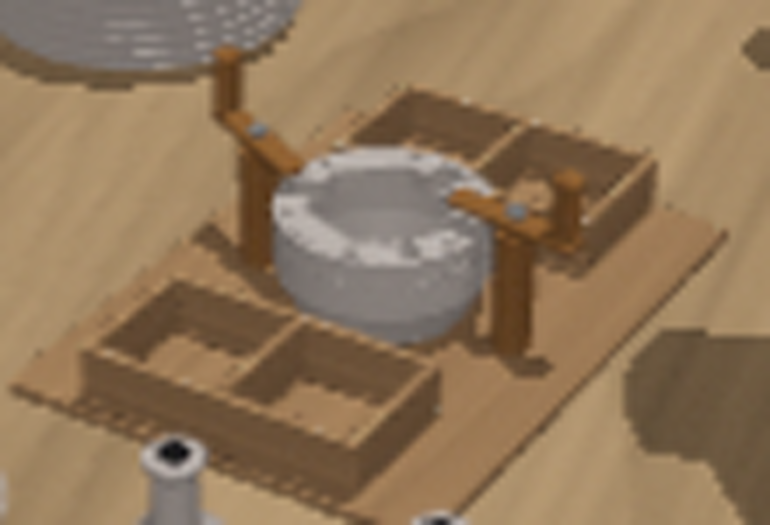

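Run:
```python
from h import *
c=load("top0.npz"); s=load("side0.npz")
f=lambda x,y:(280+(x+.5)/6-.5,130+(y+.5)/6-.5)
pl=lambda n,x,y,z:print(n,plane(c,[f(x,y)],z)[0].round(1))
pl("hinge_n",371,450,87);pl("hinge_f",430,147,87)
pl("peg_n",354,507,120.5);pl("peg_f",476,86,120.5)
for n,x,y in(("TL",115,30),("TR",720,150),("BL",30,488),("BR",638,608)):pl(n,x,y,8)
a,b,d,e=[plane(c,[f(*q)],8)[0] for q in((115,30),(720,150),(30,488),(638,608))]
print("cent",(a+b+d+e)/4,np.linalg.norm(a-b),np.linalg.norm(a-d), np.degrees(np.arctan2(*(a-b)[[0,1]])),np.degrees(np.arctan2((a-d)[1],(a-d)[0])))
hn=plane(c,[f(371,450)],87)[0];hf=plane(c,[f(430,147)],87)[0];print("hinge mid",(hn+hf)/2,np.linalg.norm(hf-hn),np.degrees(np.arctan2((hf-hn)[1],(hf-hn)[0])))
# jar mask
def blobs(c,name,box=None):
    hsv=cv2.cvtColor(c["pixels"],cv2.COLOR_RGB2HSV)
    m=((hsv[...,1]<60)&(hsv[...,2]>100)).astype(np.uint8)
    n,l,st,ce=cv2.connectedComponentsWithStats(m)
    for i in range(1,n):
        if st[i,4]>60: print(name,i,st[i],ce[i].round(1))
    return m,l
blobs(c,"top");
# side: hinge screws pixel
g=lambda x,y:(220+(x+.5)/7-.5,150+(y+.5)/7-.5)
for n,q in(("hn",(516,211)),("hf",(258,130))):print("side",n,plane(s,[g(*q)],87)[0].round(1))
print("side pegs",plane(s,[g(568,177)],120.5)[0].round(1),plane(s,[g(229,52)],120.5)[0].round(1))
```

```text
hinge_n [495.6 -92.6  87. ]
hinge_f [ 647.7 -123.4   87. ]
peg_n [465.9 -79.2 120.5]
peg_f [ 671.6 -140.3  120.5]
TL [725.2  30.2   8. ]
TR [ 661.5 -291.7    8. ]
BL [480.2  75.1   8. ]
BR [ 418.2 -244.1    8. ]
cent [ 571.27907851 -107.64538981    8.        ] 328.19590065155825 249.0922822216408 11.198720747226561 -10.384927891754286
hinge mid [ 571.67975492 -108.03059592   87.        ] 155.1556492587929 -11.447173560897744
top 1 [  0   0  14  11 110] [5.5 4.2]
top 4 [   2    0  182   68 6700] [95.7 29.6]
top 6 [  240     0   304   133 17654] [399.4  46.7]
top 216 [231 121  35  35 979] [247.8 137.7]
top 222 [ 488  137   63   52 2531] [519.5 162.6]
top 230 [145 158  32  33 374] [160.5 174.2]
top 233 [ 326  162   39   38 1069] [344.7 180.1]
top 236 [   0  175   45   98 2599] [ 18.8 221.3]
top 238 [243 174  19  19 245] [251.8 183. ]
top 249 [201 186  18  20 235] [209.8 195.7]
top 257 [ 155  196   36   37 1039] [172.4 214.1]
top 268 [239 216  19  18 240] [248.  224.5]
top 270 [203 222  19  18 231] [211.6 230.6]
top 285 [ 499  251   61   63 1280] [522.3 273.3]
top 291 [  53  266   55   49 2103] [ 79.7 289.7]
top 303 [274 280  36  40 623] [286.9 300.7]
top 304 [ 404  287   64   72 3337] [436.  324.3]
top 305 [ 485  312   75   87 2937] [525.6 358.6]
top 307 [ 285  319   42   48 1397] [305.2 342.2]
top 314 [327 335  21  55 472] [337.1 358.9]
top 319 [273 343  16  56 518] [279.4 371.1]
top 324 [ 418  353   69   67 3322] [453.  388.8]
top 337 [  0 378  16  41 344] [  5.6 401.1]
top 350 [ 23 395  15  25 148] [ 32.1 409. ]
top 357 [304 412  31   8  90] [319.2 416.4]
side hn [492.1 -94.3  87. ]
side hf [ 644.8 -123.9   87. ]
side pegs [462.2 -81.5 120.5] [ 667.8 -141.2  120.5]
```

Run:
```python
from h import *
c=load("top0.npz"); s=load("side0.npz")
f=lambda x,y:(140+(x+.5)/5-.5,110+(y+.5)/5-.5)
for q in((336,419),(553,353),(343,601),(533,568)):print("bottle",plane(c,[f(*q)],105)[0].round(1))
print("flange",plane(c,[f(166,521)],23)[0].round(1),"bar",plane(c,[f(155,520)],55)[0].round(1),
 plane(c,[f(178,495),f(133,545)],55).round(1))
ctr=np.array([571,-108]);y=np.radians(-11.2)
for n,k in(("top",c),("side",s)):
    P=cloud(k).reshape(-1,3);d=P[:,:2]-ctr-(0 if n=="top" else np.array([-3,-1]))
    r=np.hypot(*d.T);m=(r>39)&(r<54)&(P[:,2]<76)&(P[:,2]>20)
    a=np.degrees(np.arctan2(d[m,1],d[m,0]))%360
    print(n,[(int(t),int(np.median(P[m,2][(a>=t)&(a<t+10)])) if ((a>=t)&(a<t+10)).any() else None, int(np.min(P[m,2][(a>=t)&(a<t+10)],initial=99)),int(((a>=t)&(a<t+10)).sum())) for t in range(0,360,10)])
crop(c,320,155,370,205,12,"t_jar");crop(s,255,168,300,205,14,"s_jar")
```

```text
bottle [526.1 305.9 105. ]
bottle [565.6 178.3 105. ]
bottle [419.2 300.1 105. ]
bottle [438.9 189.  105. ]
flange [469.1 425.6  23. ] bar [468.3 424.4  55. ] [[483.7 410.6  55. ]
 [453.  437.5  55. ]]
top [(0, 30, 21, 7), (10, 66, 25, 14), (20, 66, 21, 15), (30, 67, 62, 12), (40, 68, 64, 12), (50, 67, 53, 13), (60, 67, 54, 13), (70, 69, 64, 13), (80, 65, 52, 13), (90, 68, 63, 12), (100, 66, 23, 12), (110, 58, 30, 8), (120, 53, 27, 7), (130, 69, 59, 12), (140, 67, 54, 12), (150, 66, 48, 14), (160, 66, 64, 6), (170, None, 99, 0), (180, 66, 65, 4), (190, 66, 62, 14), (200, 68, 55, 12), (210, 66, 52, 15), (220, 66, 28, 13), (230, 55, 34, 10), (240, 54, 23, 15), (250, 62, 21, 23), (260, 65, 25, 17), (270, 54, 23, 21), (280, 66, 21, 20), (290, 68, 21, 15), (300, 67, 24, 16), (310, 66, 21, 18), (320, 58, 20, 20), (330, 62, 23, 16), (340, 63, 23, 23), (350, 37, 20, 12)]
side [(0, None, 99, 0), (10, 67, 65, 4), (20, 66, 63, 7), (30, 68, 68, 1), (40, 67, 66, 4), (50, 69, 20, 5), (60, 68, 67, 6), (70, 67, 39, 7), (80, 67, 60, 4), (90, 67, 66, 5), (100, 46, 22, 2), (110, 36, 21, 2), (120, 66, 20, 3), (130, 69, 68, 4), (140, 66, 41, 8), (150, 68, 67, 6), (160, 67, 20, 5), (170, 67, 64, 6), (180, 67, 67, 1), (190, None, 99, 0), (200, 68, 68, 1), (210, 67, 64, 3), (220, 69, 68, 3), (230, 66, 54, 3), (240, 56, 37, 19), (250, 46, 30, 11), (260, 44, 24, 15), (270, 45, 24, 19), (280, 44, 22, 17), (290, 41, 22, 19), (300, 41, 27, 17), (310, 41, 24, 14), (320, 39, 25, 19), (330, 46, 33, 11), (340, 62, 42, 9), (350, 64, 58, 12)]
```

View pics/t_jar.png

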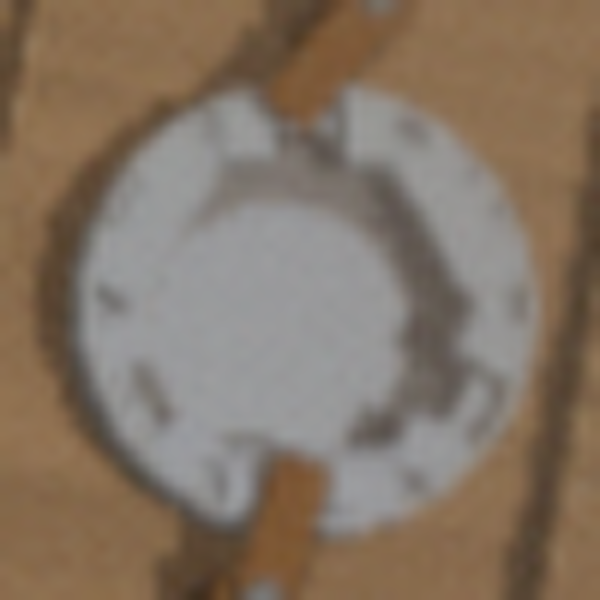

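View pics/s_jar.png

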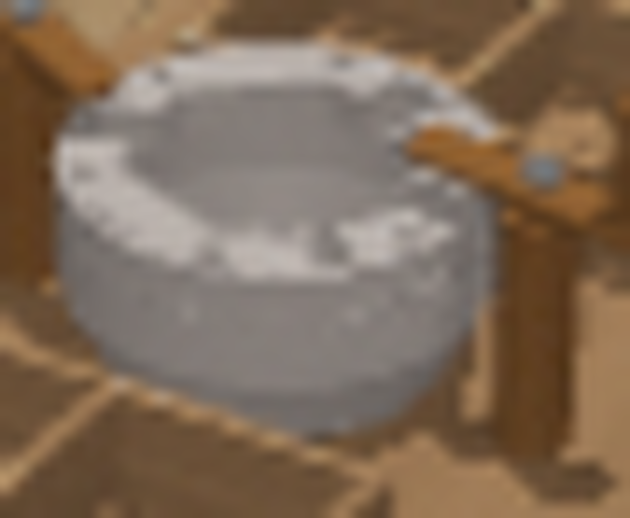

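```bash
cat >> h.py <<'E'
def state():
    o=get_obs();R=Ro.from_rotvec(o["eef_rot"]).as_matrix()
    ya=np.degrees(np.arctan2(R[1,1],R[0,1]))
    print("t%.2f tcp %s grasp %s yaw %.1f gap %.1f F %s tilt %.2f q6 %.2f"%(o["time_s"],o["tcp_pos"].round(1),(o["tcp_pos"]+54*R[:,2]).round(1),ya,o["finger_gap"],o["ft_force"].round(1),np.degrees(np.arccos(min(1,-R[2,2]))),o["q"][5]))
    return o,R,ya
def go(*tg):
    "targets: (grasp x,y,z, yaw of tool y deg); prints dp, turn from present pose"
    o,R,ya=state()
    for x,y,z,a in tg:
        a=np.radians(a);Y=np.array([np.cos(a),np.sin(a),0]);Z=np.array([0,0,-1.]);T=np.c_[np.cross(Y,Z),Y,Z]
        print((x,y,z,round(np.degrees(a),1)),"dp",(R.T@(np.array([x,y,z])-54*Z-o["tcp_pos"])).round(1).tolist(),"turn",np.degrees(Ro.from_matrix(R.T@T).as_rotvec()).round(1).tolist())
C=np.array([570.5,-108.]);YAW=-11.2
def car(x,y):
    a=np.radians(YAW);return C+np.array([np.cos(a)*x-np.sin(a)*y,np.sin(a)*x+np.cos(a)*y])
E
python3 - <<'E'
from h import *
print(car(-78,0),car(78,0))
go((465,-80,200,27.5),(465,-80,112,27.5))
E
```

```text
[493.98549788 -92.8497206 ] [ 647.01450212 -123.1502794 ]
t0.10 tcp [ 217.6 -505.   303.4] grasp [ 217.6 -504.9  249.4] yaw -66.7 gap 85.5 F [0.4 0.4 0.3] tilt 0.07 q6 -0.22
(465, -80, 200, np.float64(27.5)) dp [395.4, -292.3, 49.9] turn [-0.0, -0.1, -94.2]
(465, -80, 112, np.float64(27.5)) dp [395.3, -292.2, 137.9] turn [-0.0, -0.1, -94.2]
```

>>> servo_tool --jaw '[60, 60, 60, 60, 60, 60, 60, 60]' --dp '[[30, -20, 10], [60, -45, 20], [90, -66, 20], [120, -90, 20], [150, -111, 20], [180, -133, 20], [210, -155, 20], [240, -177, 20]]' --turn '[[0, 0, -7], [0, 0, -14], [0, 0, -21], [0, 0, -28], [0, 0, -35], [0, 0, -42], [0, 0, -49], [0, 0, -56]]' --grip_force 20

```text
time_s: 0.77
tcp_pos: [368.4, -245.7, 283.5]
eef_rot: [-2.412, -2.011, -0.001]
ft_force: [1.4, 0.2, 0.1]
finger_gap: 50.8
```

Run:
```python
from h import *
go((465,-80,200,27.5))
```

```text
t0.77 tcp [ 368.4 -245.7  283.5] grasp [ 368.4 -245.6  229.5] yaw -10.4 gap 50.8 F [1.4 0.2 0.1] tilt 0.09 q6 -0.68
(465, -80, 200, np.float64(27.5)) dp [180.3, 65.2, 29.8] turn [-0.0, -0.1, -37.9]
```

>>> servo_tool --jaw '[45, 45, 45, 45, 45, 45, 45, 45]' --dp '[[30, 11, 5], [60, 22, 10], [90, 33, 15], [120, 43, 20], [150, 54, 25], [180, 65, 30], [180, 65, 30], [180, 65, 30]]' --turn '[[0, 0, -7], [0, 0, -14], [0, 0, -21], [0, 0, -28], [0, 0, -35], [0, 0, -38], [0, 0, -38], [0, 0, -38]]'

```text
time_s: 1.43
tcp_pos: [464.9, -79.1, 253.3]
eef_rot: [-1.622, -2.688, -0.001]
ft_force: [-0.1, -0.7, 0.1]
finger_gap: 38.5
```

Run:
```python
from h import *
go((465,-80,112,27.5))
c=cam("top");crop(c,280,130,405,235,6,"a1");s=cam("side");crop(s,220,120,330,225,7,"a1s")
```

```text
t1.43 tcp [464.9 -79.1 253.3] grasp [464.8 -79.  199.3] yaw 27.8 gap 38.5 F [-0.1 -0.7  0.1] tilt 0.15 q6 -0.91
(465, -80, 112, np.float64(27.5)) dp [-1.1, -0.3, 87.3] turn [-0.0, -0.1, 0.3]
```

View pics/a1s.png

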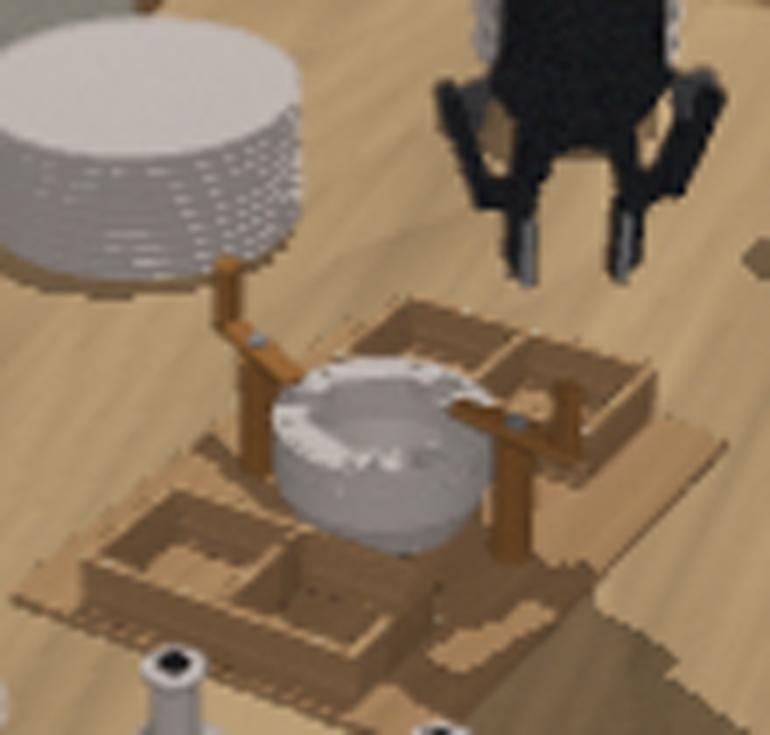

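The side crop shows the open jaws about straight above the near peg (peg at crop (568,390), jaw centre (575,260)). Descend and grip lightly.

>>> servo_tool --jaw '[45, 45, 45, 20, 5, 5, 5, 5]' --dp '[[-1, 0, 35], [-1, 0, 70], [-1, 0, 87], [-1, 0, 87], [-1, 0, 87], [-1, 0, 87], [-1, 0, 87], [-1, 0, 87]]' --turn '[[0, 0, 0], [0, 0, 0], [0, 0, 0], [0, 0, 0], [0, 0, 0], [0, 0, 0], [0, 0, 0], [0, 0, 0]]' --grip_force 20

```text
time_s: 2.2
tcp_pos: [464.2, -82.1, 166.9]
eef_rot: [-1.627, -2.684, 0.001]
ft_force: [-4.4, -5.0, -13.6]
finger_gap: 15.3
```

Run:
```python
from h import *
h=car(-78,0);print(h)
pts=[]
o,R,ya=state();g=(o["tcp_pos"]+54*R[:,2])[:2]-h;print(np.hypot(*g),np.degrees(np.arctan2(g[1],g[0]))-YAW-90)
for th in(70,60,50,40,30,20,10,3):
    a=np.radians(th+90+YAW);pts.append((h[0]+31*np.cos(a),h[1]+31*np.sin(a),112,27.5))
go(*pts)
```

```text
[493.98549788 -92.8497206 ]
t2.20 tcp [464.2 -82.1 166.9] grasp [464.  -82.  112.9] yaw 27.6 gap 15.3 F [ -4.4  -5.  -13.6] tilt 0.15 q6 -0.91
31.85186916190335 81.32092124917554
t2.20 tcp [464.2 -82.1 166.9] grasp [464.  -82.  112.9] yaw 27.6 gap 15.3 F [ -4.4  -5.  -13.6] tilt 0.15 q6 -0.91
(np.float64(467.4692058177874), np.float64(-76.79088331427516), 112, np.float64(27.5)) dp [3.1, 5.4, 0.9] turn [-0.1, -0.1, 0.1]
(np.float64(470.6606357069956), np.float64(-72.4303473411631), 112, np.float64(27.5)) dp [5.5, 10.2, 0.9] turn [-0.1, -0.1, 0.1]
(np.float64(474.5607797304648), np.float64(-68.69024369196649), 112, np.float64(27.5)) dp [7.0, 15.4, 0.9] turn [-0.1, -0.1, 0.1]
(np.float64(479.0511339856099), np.float64(-65.68421352348241), 112, np.float64(27.5)) dp [7.6, 20.8, 0.9] turn [-0.1, -0.1, 0.1]
(np.float64(483.9952613306172), np.float64(-63.5035935412556), 112, np.float64(27.5)) dp [7.3, 26.2, 0.9] turn [-0.1, -0.1, 0.1]
(np.float64(489.2429369579579), np.float64(-62.21464077999906), 112, np.float64(27.5)) dp [6.0, 31.4, 0.9] turn [-0.1, -0.1, 0.1]
(np.float64(494.63471289914713), np.float64(-61.85651941712198), 112, np.float64(27.5)) dp [3.8, 36.4, 0.9] turn [-0.1, -0.1, 0.1]
(np.float64(498.4069948276339), np.float64(-62.16665744670073), 112, np.float64(27.5)) dp [1.8, 39.6, 0.9] turn [-0.1, -0.1, 0.1]
```

>>> servo_tool --jaw '[5, 5, 5, 5, 5, 5, 5, 5]' --dp '[[3, 5, 0], [5, 10, 0], [7, 15, 0], [7.5, 21, 0], [7, 26, 0], [6, 31, 0], [4, 36, 0], [2, 39, 0]]' --turn '[[0, 0, 0], [0, 0, 0], [0, 0, 0], [0, 0, 0], [0, 0, 0], [0, 0, 0], [0, 0, 0], [0, 0, 0]]'

```text
time_s: 2.87
tcp_pos: [496.7, -61.7, 167.4]
eef_rot: [-1.626, -2.681, 0.002]
ft_force: [-7.5, -0.7, -5.2]
finger_gap: 15.4
```

Run:
```python
from h import *
h=car(-78,0)
o,R,ya=state();g=(o["tcp_pos"]+54*R[:,2])[:2]-h;print(np.hypot(*g),np.degrees(np.arctan2(g[1],g[0]))-YAW-90)
```

```text
t2.87 tcp [496.7 -61.7 167.4] grasp [496.3 -61.5 113.4] yaw 27.5 gap 15.4 F [-7.5 -0.7 -5.2] tilt 0.36 q6 -0.84
31.396680352466745 6.884224416665845
```

Settle, open, lift.

>>> servo_tool --jaw '[5, 5, 40, 40, 40, 40, 40, 40]' --dp '[[0, 1, 0], [0, 1, 0], [0, 1, 0], [0, 1, 0], [0, 1, -30], [0, 1, -60], [0, 1, -90], [0, 1, -90]]' --turn '[[0, 0, 0], [0, 0, 0], [0, 0, 0], [0, 0, 0], [0, 0, 0], [0, 0, 0], [0, 0, 0], [0, 0, 0]]'

```text
time_s: 3.53
tcp_pos: [499.9, -61.9, 264.1]
eef_rot: [1.625, 2.681, 0.003]
ft_force: [1.3, -0.8, 0.1]
finger_gap: 34.1
```

Run:
```python
from h import *
go((670.5,-140.5,200,27.5),(670.5,-140.5,112,27.5))
s=cam("side");crop(s,220,120,330,225,7,"a2s")
```

```text
t3.53 tcp [499.9 -61.9 264.1] grasp [500.3 -62.  210.1] yaw 27.5 gap 34.1 F [ 1.3 -0.8  0.1] tilt 0.39 q6 -0.84
(670.5, -140.5, 200, np.float64(27.5)) dp [-148.6, 114.8, 11.4] turn [0.3, 0.3, 0.0]
(670.5, -140.5, 112, np.float64(27.5)) dp [-148.1, 114.4, 99.4] turn [0.3, 0.3, 0.0]
```

View pics/a2s.png

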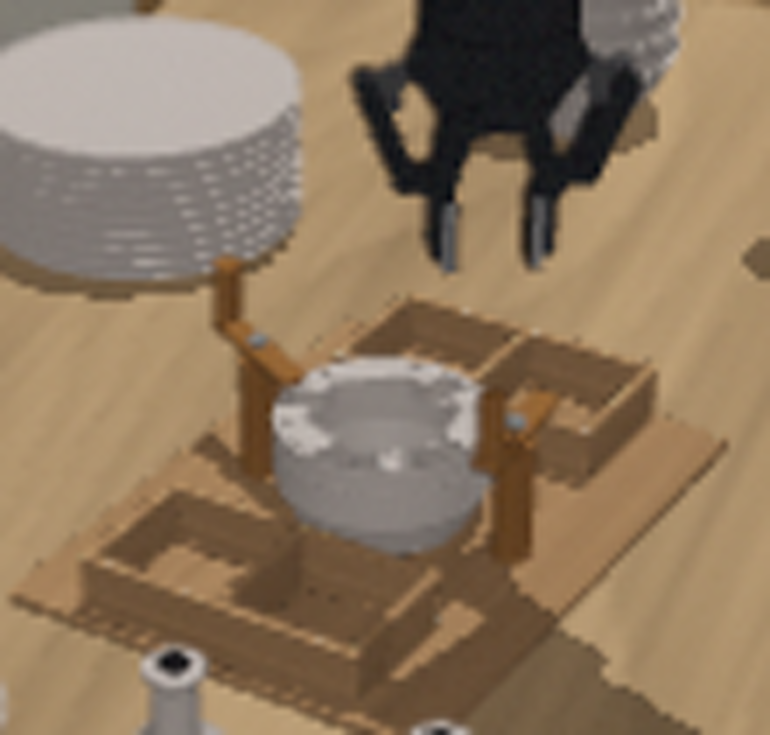

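>>> servo_tool --jaw '[40, 40, 40, 40, 40, 40, 40, 40]' --dp '[[-30, 23, 2], [-60, 46, 4], [-90, 70, 6], [-120, 93, 8], [-148, 115, 11], [-148, 115, 11], [-148, 115, 50], [-148, 114, 90]]' --turn '[[0, 0, 0], [0.3, 0.3, 0], [0.3, 0.3, 0], [0.3, 0.3, 0], [0.3, 0.3, 0], [0.3, 0.3, 0], [0.3, 0.3, 0], [0.3, 0.3, 0]]'

```text
time_s: 4.25
tcp_pos: [670.0, -140.6, 172.3]
eef_rot: [1.628, 2.685, 0.001]
ft_force: [0.7, -0.6, -0.3]
finger_gap: 34.1
```

>>> servo_tool --jaw '[40, 20, 5, 5, 5, 5, 5, 5]' --dp '[[0, 0, 14], [0, 0, 14], [0, 0, 14], [0, 0, 14], [0, 0, 14], [0, 0, 14], [0, 0, 14], [0, 0, 14]]' --turn '[[0, 0, 0], [0, 0, 0], [0, 0, 0], [0, 0, 0], [0, 0, 0], [0, 0, 0], [0, 0, 0], [0, 0, 0]]'

```text
time_s: 4.92
tcp_pos: [667.7, -141.5, 154.9]
eef_rot: [-1.625, -2.68, 0.007]
ft_force: [-5.1, -8.1, -24.2]
finger_gap: 20.5
```

Run:
```python
from h import *
h=car(78,0);print(h)
o,R,ya=state();g=(o["tcp_pos"]+54*R[:,2])[:2]-h;print(np.hypot(*g),np.degrees(np.arctan2(g[1],g[0]))-YAW+90)
pts=[]
for th in(60,50,40,30,20,10,3):
    a=np.radians(th-90+YAW);pts.append((h[0]+31*np.cos(a),h[1]+31*np.sin(a),112,27.5))
go(*pts)
```

```text
[ 647.01450212 -123.1502794 ]
t4.92 tcp [ 667.7 -141.5  154.9] grasp [ 667.2 -141.5  100.9] yaw 27.5 gap 20.5 F [ -5.1  -8.1 -24.2] tilt 0.49 q6 -0.86
27.272993474783206 58.9364776504668
t4.92 tcp [ 667.7 -141.5  154.9] grasp [ 667.2 -141.5  100.9] yaw 27.5 gap 20.5 F [ -5.1  -8.1 -24.2] tilt 0.49 q6 -0.86
(np.float64(670.3393642930043), np.float64(-143.5696526588369), 112, np.float64(27.5)) dp [-3.0, 1.3, -11.1] turn [-0.4, -0.2, 0.0]
(np.float64(666.4392202695352), np.float64(-147.3097563080335), 112, np.float64(27.5)) dp [-4.5, -3.9, -11.1] turn [-0.4, -0.2, 0.0]
(np.float64(661.9488660143901), np.float64(-150.3157864765176), 112, np.float64(27.5)) dp [-5.1, -9.2, -11.0] turn [-0.4, -0.2, 0.0]
(np.float64(657.0047386693827), np.float64(-152.4964064587444), 112, np.float64(27.5)) dp [-4.8, -14.6, -11.0] turn [-0.4, -0.2, 0.0]
(np.float64(651.7570630420421), np.float64(-153.78535922000094), 112, np.float64(27.5)) dp [-3.5, -19.9, -10.9] turn [-0.4, -0.2, 0.0]
(np.float64(646.3652871008528), np.float64(-154.14348058287803), 112, np.float64(27.5)) dp [-1.3, -24.8, -10.9] turn [-0.4, -0.2, 0.0]
(np.float64(642.593005172366), np.float64(-153.83334255329927), 112, np.float64(27.5)) dp [0.7, -28.0, -10.8] turn [-0.4, -0.2, 0.0]
```

>>> servo_tool --jaw '[40, 40, 40, 40, 20, 5, 5, 5]' --dp '[[0, 0, 0], [0, 0, 0], [-2, 1, -8], [-3, 2, -12], [-3, 2, -12], [-3, 2, -12], [-3, 2, -12], [-3, 2, -12]]' --turn '[[0, 0, 0], [0, 0, 0], [-0.4, -0.2, 0], [-0.4, -0.2, 0], [-0.4, -0.2, 0], [-0.4, -0.2, 0], [-0.4, -0.2, 0], [-0.4, -0.2, 0]]'

```text
time_s: 5.58
tcp_pos: [671.5, -143.3, 168.9]
eef_rot: [1.628, 2.684, 0.001]
ft_force: [-0.0, -0.3, 7.7]
finger_gap: 15.1
```

Run:
```python
from h import *
h=car(78,0);print(h)
o,R,ya=state();g=(o["tcp_pos"]+54*R[:,2])[:2]-h;print(np.hypot(*g),np.degrees(np.arctan2(g[1],g[0]))-YAW+90)
```

```text
[ 647.01450212 -123.1502794 ]
t5.58 tcp [ 671.5 -143.3  168.9] grasp [ 671.7 -143.4  114.9] yaw 27.5 gap 15.1 F [-0.  -0.3  7.7] tilt 0.17 q6 -0.86
31.9090019371859 61.79192247329098
```

>>> servo_tool --jaw '[5, 5, 5, 5, 5, 5, 5, 5]' --dp '[[0, -3, 0], [-1, -6.5, 0], [-1.6, -12, 0], [-1.3, -17, 0], [0, -22.5, 0], [2, -27.5, 0], [4, -31, 0], [4, -31.5, 0]]' --turn '[[0, 0, 0], [0, 0, 0], [0, 0, 0], [0, 0, 0], [0, 0, 0], [0, 0, 0], [0, 0, 0], [0, 0, 0]]'

```text
time_s: 6.25
tcp_pos: [642.6, -154.6, 169.6]
eef_rot: [1.626, 2.679, 0.003]
ft_force: [6.8, 0.8, -0.2]
finger_gap: 15.0
```

Run:
```python
from h import *
h=car(78,0);print(h)
o,R,ya=state();g=(o["tcp_pos"]+54*R[:,2])[:2]-h;print(np.hypot(*g),np.degrees(np.arctan2(g[1],g[0]))-YAW+90)
```

```text
[ 647.01450212 -123.1502794 ]
t6.25 tcp [ 642.6 -154.6  169.6] grasp [ 643.  -154.7  115.6] yaw 27.5 gap 15.0 F [ 6.8  0.8 -0.2] tilt 0.44 q6 -0.90
31.776203957475907 3.8689397989658545
```

>>> servo_tool --jaw '[5, 40, 40, 40, 40, 40, 40, 40]' --dp '[[0, 0, 0], [0, 0, 0], [0, 0, 0], [0, 0, 0], [0, 0, -30], [0, 0, -60], [0, 0, -90], [0, 0, -90]]' --turn '[[0, 0, 0], [0, 0, 0], [0, 0, 0], [0, 0, 0], [0, 0, 0], [0, 0, 0], [0, 0, 0], [0, 0, 0]]'

```text
time_s: 6.92
tcp_pos: [643.0, -154.7, 266.4]
eef_rot: [1.62, 2.67, 0.005]
ft_force: [0.4, 0.6, 0.3]
finger_gap: 34.3
```

Run:
```python
from h import *
go((525,160,230,49),(468,425,150,49))
s=cam("side");crop(s,220,120,330,225,7,"a3s");crop(s,170,250,280,340,7,"a3l")
c=cam("top","a3t");crop(c,140,110,270,240,5,"a3b")
```

```text
t6.92 tcp [ 643.  -154.7  266.4] grasp [ 643.9 -155.1  212.4] yaw 27.5 gap 34.3 F [0.4 0.6 0.3] tilt 1.06 q6 -0.90
(525, 160, 230, np.float64(49.0)) dp [333.3, 41.0, -21.7] turn [0.6, 0.9, -21.5]
(468, 425, 150, np.float64(49.0)) dp [595.8, 111.9, 55.6] turn [0.6, 0.9, -21.5]
```

View pics/a3s.png

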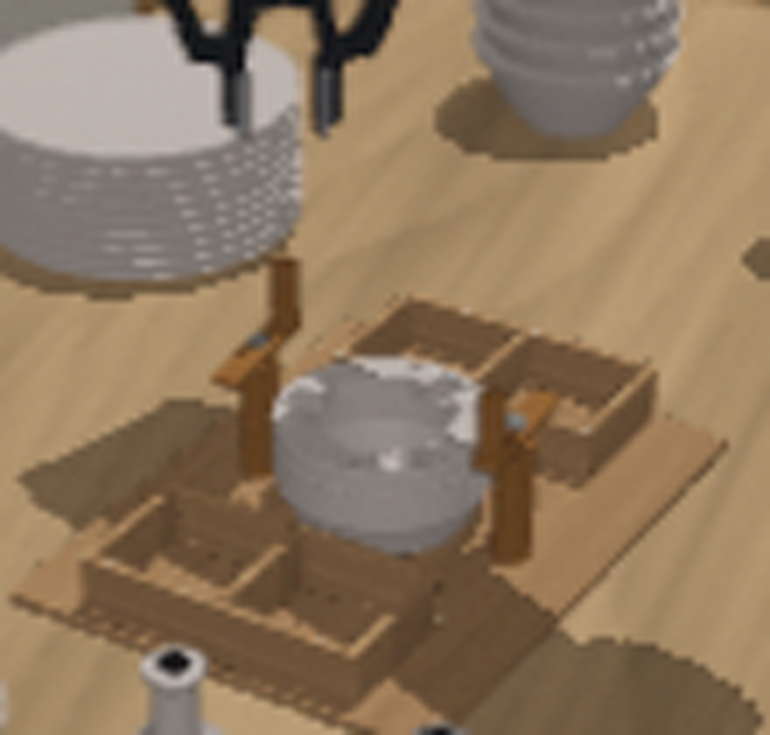

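View pics/a3b.png

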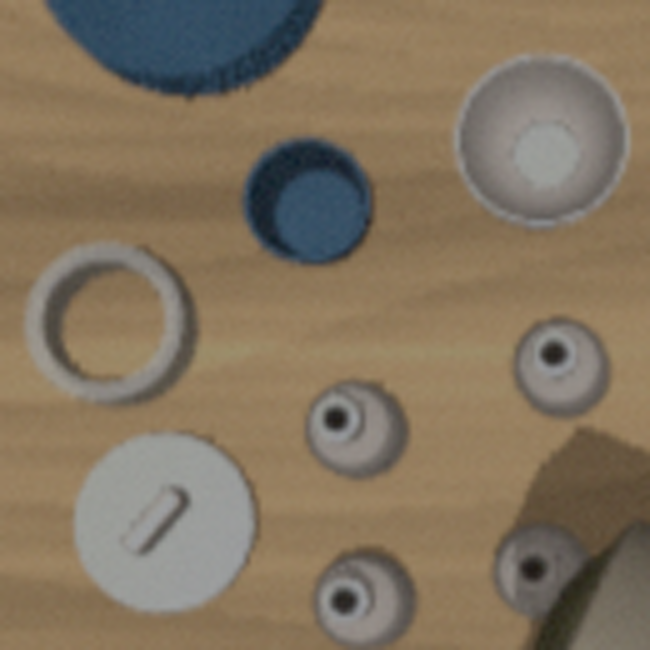

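View pics/a3l.png

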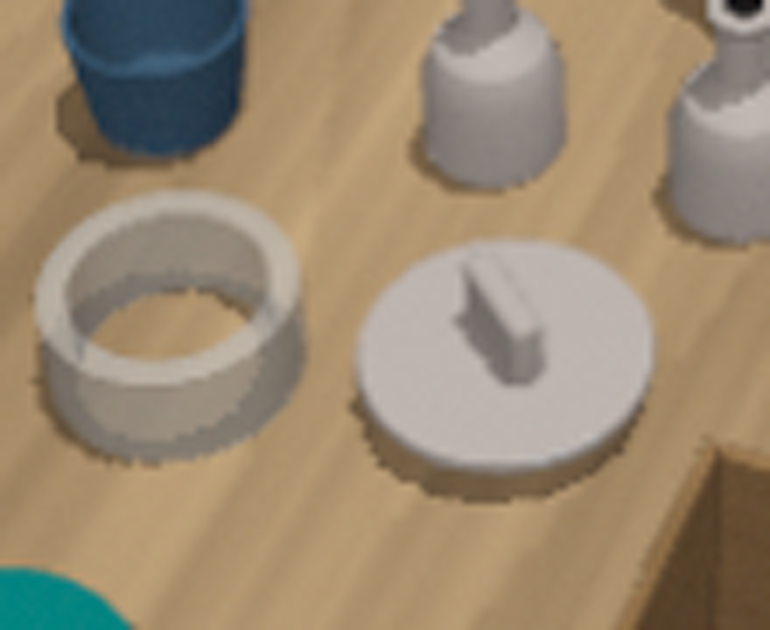

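Run:
```python
from h import *
c=cam("top");s=cam("side")
hsv=cv2.cvtColor(c["pixels"],cv2.COLOR_RGB2HSV)
m=((hsv[...,1]<60)&(hsv[...,2]>100)).astype(np.uint8);n,l,st,ce=cv2.connectedComponentsWithStats(m)
def circ(c,seed,z):
    hsv=cv2.cvtColor(c["pixels"],cv2.COLOR_RGB2HSV)
    m=((hsv[...,1]<60)&(hsv[...,2]>100)).astype(np.uint8);n,l,st,ce=cv2.connectedComponentsWithStats(m)
    k=(l==l[seed[1],seed[0]]).astype(np.uint8)
    ct=max(cv2.findContours(k,cv2.RETR_EXTERNAL,cv2.CHAIN_APPROX_NONE)[0],key=len)
    W=plane(c,ct[:,0].astype(float),z)[:,:2]
    (x,y),(a,b),t=cv2.fitEllipse(W.astype(np.float32)*1);return (round(x,1),round(y,1),round(a,1),round(b,1))
print("lid top",circ(c,(168,216),22)); print("lid side",circ(s,(233,305),22))
print("jar top",circ(c,(329,180),68))
g=lambda x,y:(170+(x+.5)/7-.5,250+(y+.5)/7-.5)
b=plane(s,[g(472,255),g(530,330)],55);print(b.round(1),b.mean(0),np.degrees(np.arctan2(*(b[0]-b[1])[[1,0]])))
```

```text
lid top (468.4, 427.1, 111.7, 113.1)
lid side (464.4, 429.8, 112.3, 116.1)
jar top (458.9, 158.0, 1350.0, 2048.9)
[[482.3 417.   55. ]
 [446.9 444.   55. ]] [464.58612625 430.49568278  55.        ] -37.37245985125633
```

>>> servo_tool --jaw '[40, 40, 40, 40, 40, 40, 40, 40]' --dp '[[40, 7, 0], [80, 14, 0], [120, 22, 0], [160, 30, 0], [200, 38, 0], [240, 45, 0], [280, 53, 0], [320, 60, 0]]' --turn '[[0, 0.5, -3], [0.6, 0.9, -6], [0.6, 0.9, -9], [0.6, 0.9, -12], [0.6, 0.9, -15], [0.6, 0.9, -18], [0.6, 0.9, -21], [0.6, 0.9, -23]]'

```text
time_s: 7.78
tcp_pos: [545.8, 159.0, 256.3]
eef_rot: [-1.053, -2.944, 0.002]
ft_force: [1.8, -0.2, 0.7]
finger_gap: 34.3
```

Run:
```python
from h import *
go((467,428,120,50.5))
```

```text
t7.78 tcp [545.8 159.  256.3] grasp [545.  159.3 202.3] yaw 50.6 gap 34.3 F [ 1.8 -0.2  0.7] tilt 0.89 q6 -0.81
(467, 428, 120, np.float64(50.5)) dp [230.3, 158.5, 84.6] turn [-0.4, -0.8, 0.1]
```

>>> servo_tool --jaw '[40, 40, 40, 40, 40, 40, 40, 40]' --dp '[[33, 23, 0], [66, 46, 0], [99, 69, 0], [132, 92, 0], [165, 115, 5], [198, 138, 10], [231, 159, 30], [231, 159, 60]]' --turn '[[0, 0, 0], [-0.4, -0.8, 0], [-0.4, -0.8, 0], [-0.4, -0.8, 0], [-0.4, -0.8, 0], [-0.4, -0.8, 0], [-0.4, -0.8, 0], [-0.4, -0.8, 0]]'

```text
time_s: 8.45
tcp_pos: [464.9, 434.2, 199.0]
eef_rot: [1.049, 2.96, 0.008]
ft_force: [-0.5, -0.2, -0.3]
finger_gap: 34.2
```

Run:
```python
from h import *
go((467,428,48,50.5))
s=cam("side");crop(s,170,200,280,310,7,"a4l")
c=cam("top");crop(c,130,160,230,260,7,"a4t")
```

```text
t8.45 tcp [464.9 434.2 199. ] grasp [465.  434.4 145. ] yaw 51.0 gap 34.2 F [-0.5 -0.2 -0.3] tilt 0.30 q6 -0.32
(467, 428, 48, np.float64(50.5)) dp [-5.6, -4.0, 97.0] turn [0.3, -0.0, 0.5]
```

View pics/a4l.png

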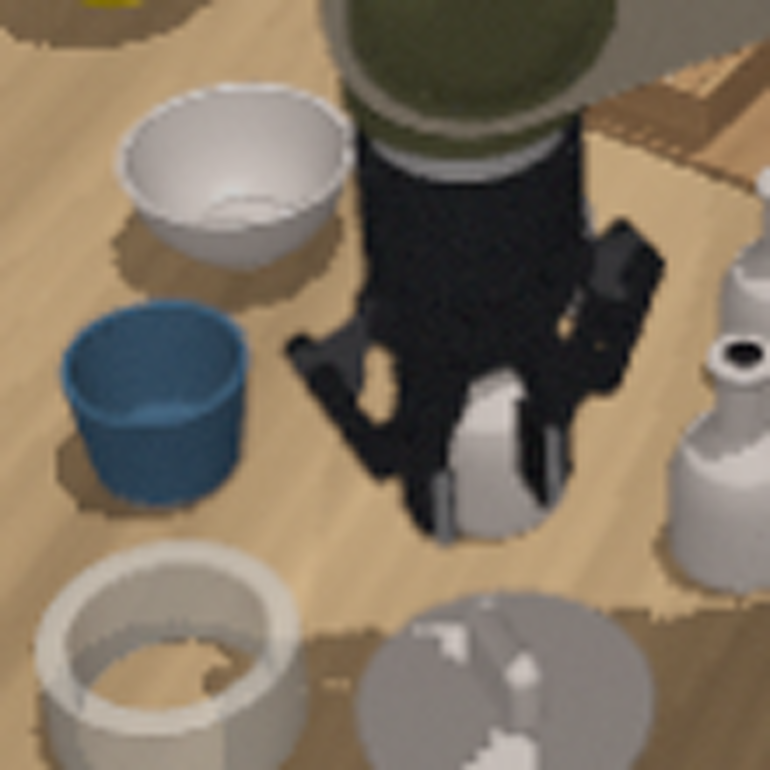

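>>> servo_tool --jaw '[40, 40, 40, 40, 40, 40, 40, 40]' --dp '[[-5.5, -4, 20], [-5.5, -4, 45], [-5.5, -4, 70], [-5.5, -4, 88], [-5.5, -4, 95], [-5.5, -4, 97], [-5.5, -4, 97], [-5.5, -4, 97]]' --turn '[[0, 0, 0], [0, 0, 0], [0.3, 0, 0], [0.3, 0, 0], [0.3, 0, 0], [0.3, 0, 0], [0.3, 0, 0], [0.3, 0, 0]]'

```text
time_s: 9.22
tcp_pos: [466.1, 421.8, 97.2]
eef_rot: [-1.052, -2.952, 0.018]
ft_force: [-0.2, 1.0, 0.5]
finger_gap: 34.4
```

Run:
```python
from h import *
go((467,428,48,50.5))
s=cam("side");crop(s,170,250,280,340,7,"a5l")
```

```text
t9.22 tcp [466.1 421.8  97.2] grasp [465.5 421.3  43.3] yaw 50.8 gap 34.4 F [-0.2  1.   0.5] tilt 0.79 q6 -0.34
(467, 428, 48, np.float64(50.5)) dp [3.3, 5.3, -4.8] turn [-0.8, -0.2, 0.3]
```

View pics/a5l.png

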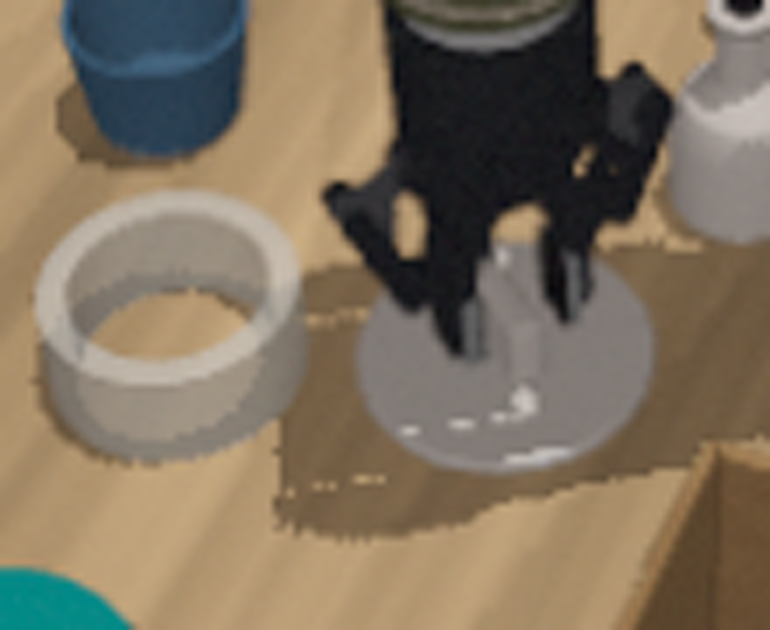

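>>> servo_tool --jaw '[40, 40, 40, 40, 40, 40]' --dp '[[3, 5, -4.5], [3.3, 5.3, -4.8], [3.3, 5.3, -4.8], [3.3, 5.3, -4.8], [3.3, 5.3, -4.8], [3.3, 5.3, -4.8]]' --turn '[[-0.8, -0.2, 0], [-0.8, -0.2, 0], [-0.8, -0.2, 0], [-0.8, -0.2, 0], [-0.8, -0.2, 0], [-0.8, -0.2, 0]]'

```text
time_s: 9.77
tcp_pos: [466.8, 428.1, 101.9]
eef_rot: [1.054, 2.959, 0.0]
ft_force: [0.7, 0.3, -0.4]
finger_gap: 34.2
```

Run:
```python
from h import *
go((467,428,48,50.5))
s=cam("side");crop(s,170,250,280,340,7,"a6l")
```

```text
t9.77 tcp [466.8 428.1 101.9] grasp [466.8 428.1  47.9] yaw 50.8 gap 34.2 F [ 0.7  0.3 -0.4] tilt 0.03 q6 -0.33
(467, 428, 48, np.float64(50.5)) dp [-0.2, 0.1, -0.1] turn [0.0, 0.0, 0.3]
```

View pics/a6l.png

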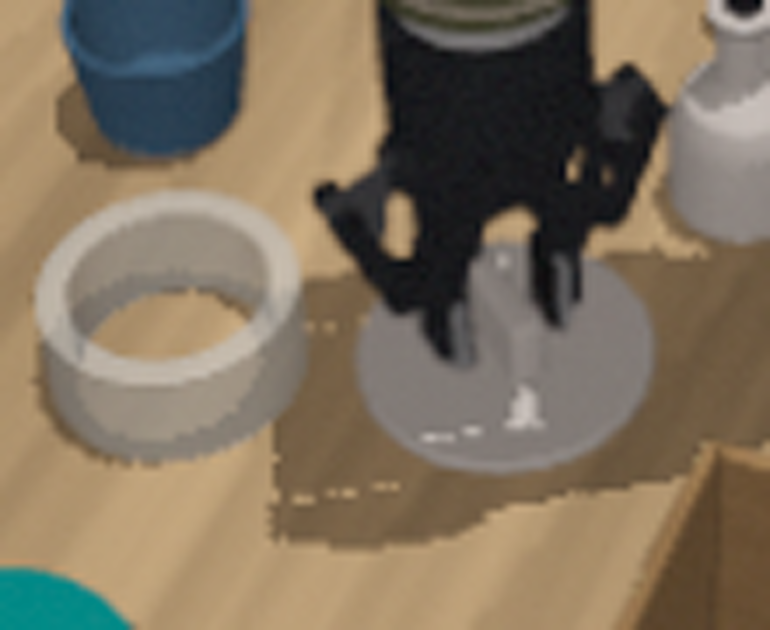

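>>> servo_tool --jaw '[20, 0, 0, 0, 0, 0, 0, 0]' --dp '[[0, 0, 0], [0, 0, 0], [0, 0, 0], [0, 0, 0], [0, 0, 0], [0, 0, 0], [0, 0, 0], [0, 0, 0]]' --turn '[[0, 0, 0], [0, 0, 0], [0, 0, 0], [0, 0, 0], [0, 0, 0], [0, 0, 0], [0, 0, 0], [0, 0, 0]]' --grip_force 50

```text
time_s: 10.48
tcp_pos: [466.8, 428.0, 101.8]
eef_rot: [1.054, 2.959, -0.0]
ft_force: [-0.5, -1.4, -0.8]
finger_gap: 13.2
```

>>> servo_tool --jaw '[0, 0, 0, 0, 0, 0, 0, 0]' --dp '[[0, 0, 0], [0, 0, -20], [0, 0, -50], [0, 0, -80], [0, 0, -110], [0, 0, -130], [0, 0, -130], [0, 0, -130]]' --turn '[[0, 0, 0], [0, 0, 0], [0, 0, 0], [0, 0, 0], [0, 0, 0], [0, 0, 0], [0, 0, 0], [0, 0, 0]]'

```text
time_s: 11.15
tcp_pos: [466.6, 428.0, 231.6]
eef_rot: [1.054, 2.959, 0.001]
ft_force: [-0.3, -0.5, -3.1]
finger_gap: 13.5
```

Run:
```python
from h import *
go((570.5,-108,230,31),)
s=cam("side");crop(s,170,170,280,280,7,"a7l")
c=cam("top");crop(c,110,160,210,260,7,"a7t")
```

```text
t11.15 tcp [466.6 428.  231.6] grasp [466.7 428.  177.6] yaw 50.8 gap 13.5 F [-0.3 -0.5 -3.1] tilt 0.05 q6 -0.33
(570.5, -108, 230, np.float64(31.0)) dp [-419.4, -349.6, -52.4] turn [0.0, 0.0, 19.8]
```

View pics/a7l.png

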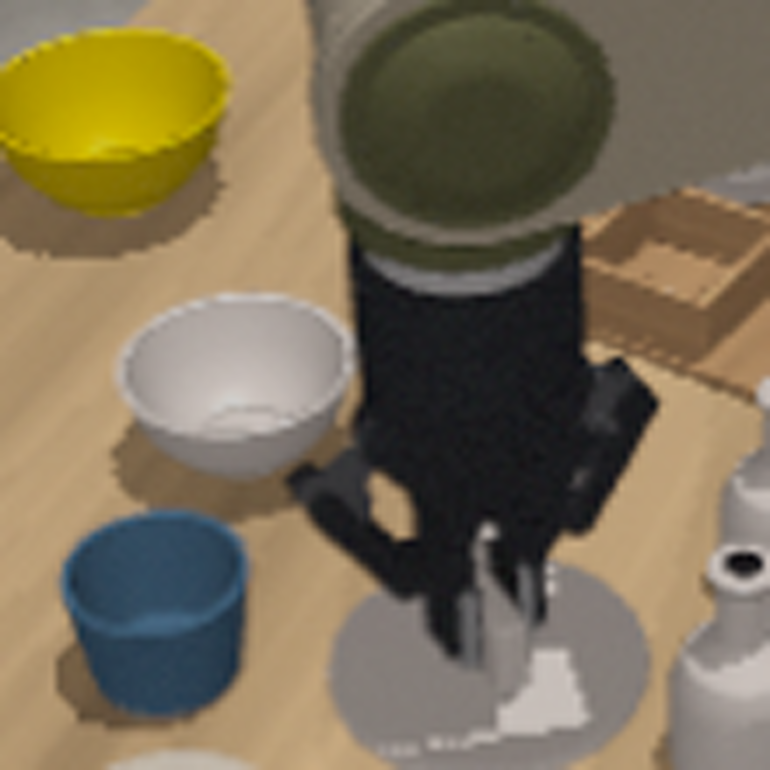

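View pics/a7t.png

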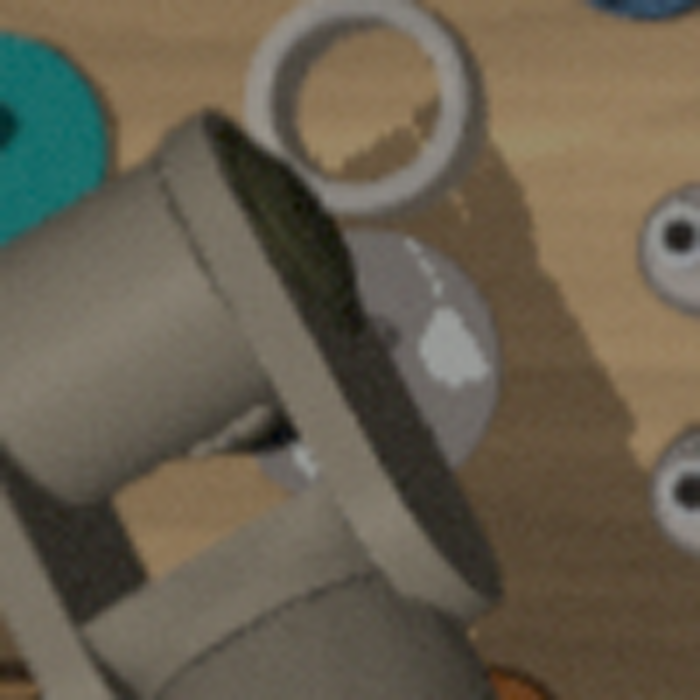

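>>> servo_tool --jaw '[0, 0, 0, 0, 0, 0, 0, 0]' --dp '[[-15, -12, -20], [-40, -33, -40], [-70, -58, -52], [-100, -83, -52], [-130, -108, -52], [-160, -133, -52], [-190, -158, -52], [-220, -183, -52]]' --turn '[[0, 0, 0], [0, 0, 3], [0, 0, 6], [0, 0, 9], [0, 0, 12], [0, 0, 15], [0, 0, 18], [0, 0, 20]]'

```text
time_s: 11.92
tcp_pos: [520.7, 145.1, 280.1]
eef_rot: [-1.554, -2.726, 0.008]
ft_force: [1.1, -0.1, -2.9]
finger_gap: 13.1
```

>>> servo_tool --jaw '[0, 0, 0, 0, 0, 0, 0, 0]' --dp '[[-12, -30, 0], [-24, -60, 0], [-36, -90, 0], [-48, -120, 0], [-60, -150, 0], [-72, -180, 0], [-80, -200, 0], [-80, -200, 0]]' --turn '[[0, 0, 0], [0, 0, 0], [0, 0, 0], [0, 0, 0], [0, 0, 0], [0, 0, 0], [0, 0, 0], [0, 0, 0]]'

```text
time_s: 12.58
tcp_pos: [387.2, -27.4, 280.0]
eef_rot: [-1.556, -2.72, 0.01]
ft_force: [0.9, 0.3, -3.0]
finger_gap: 13.4
```

Run:
```python
from h import *
go((570.5,-108,200,28),(570.5,-108,150,28))
```

```text
t12.58 tcp [387.2 -27.4 280. ] grasp [386.6 -27.5 226.1] yaw 30.5 gap 13.4 F [ 0.9  0.3 -3. ] tilt 0.59 q6 -0.91
(570.5, -108, 200, np.float64(28.0)) dp [-162.4, 117.4, 24.3] turn [-0.6, -0.2, 2.5]
(570.5, -108, 150, np.float64(28.0)) dp [-162.6, 117.9, 74.3] turn [-0.6, -0.2, 2.5]
```

>>> servo_tool --jaw '[0, 0, 0, 0, 0, 0, 0, 0]' --dp '[[-27, 20, 0], [-54, 39, 0], [-81, 58, 0], [-108, 78, 5], [-135, 98, 10], [-162, 117, 24], [-162, 117, 24], [-162, 117, 24]]' --turn '[[-0.3, 0, 0], [-0.6, -0.2, 2.5], [-0.6, -0.2, 2.5], [-0.6, -0.2, 2.5], [-0.6, -0.2, 2.5], [-0.6, -0.2, 2.5], [-0.6, -0.2, 2.5], [-0.6, -0.2, 2.5]]'

```text
time_s: 13.25
tcp_pos: [570.5, -107.8, 250.9]
eef_rot: [-1.617, -2.688, 0.0]
ft_force: [0.1, 0.8, -2.7]
finger_gap: 13.2
```

>>> servo_tool --jaw '[0, 0, 0, 0]' --dp '[[0, 0, 0], [0, 0, 0], [0, 0, 0], [0, 0, 0]]' --turn '[[0, 0, 0], [0, 0, 0], [0, 0, 0], [0, 0, 0]]'

```text
time_s: 13.58
tcp_pos: [570.0, -107.4, 251.5]
eef_rot: [-1.617, -2.688, -0.0]
ft_force: [0.2, 0.2, -3.1]
finger_gap: 13.0
```

Run:
```python
from h import *
go((570.5,-108,150,28))
s=cam("side");crop(s,220,80,330,225,5,"a8s");c=cam("top");crop(c,280,120,405,235,6,"a8t")
```

```text
t13.58 tcp [ 570.  -107.4  251.5] grasp [ 569.8 -107.3  197.5] yaw 28.0 gap 13.0 F [ 0.2  0.2 -3.1] tilt 0.26 q6 -0.88
(570.5, -108, 150, np.float64(28.0)) dp [-0.9, 0.3, 47.5] turn [-0.1, -0.2, -0.0]
```

View pics/a8s.png

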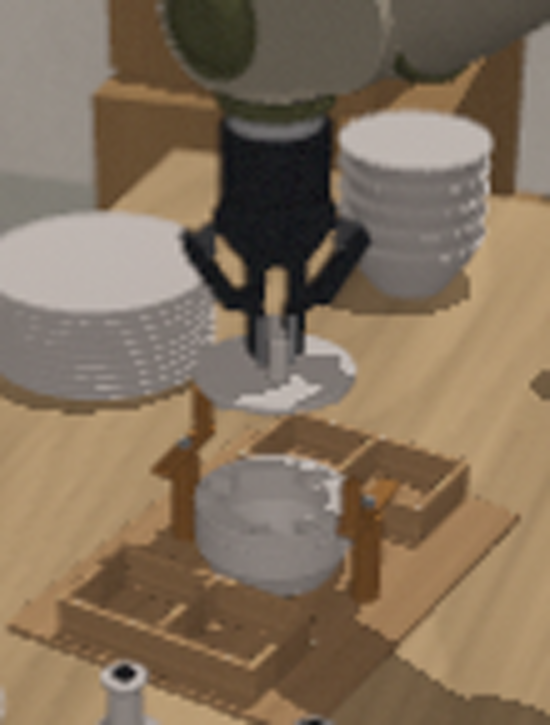

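View pics/a8t.png

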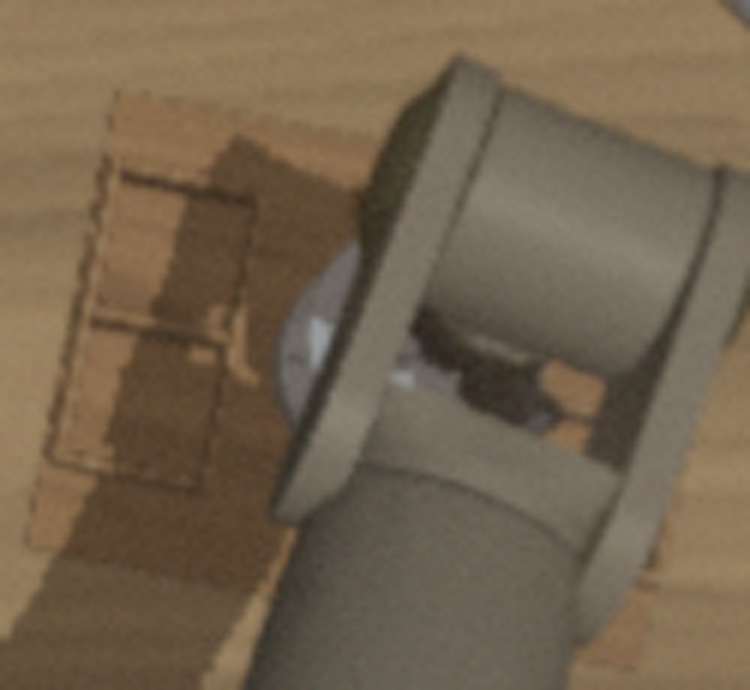

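Run:
```python
from h import *
s=cam("side");d=load("side0.npz")
crop(s,250,135,300,170,14,"a9s")
t=np.linspace(0,2*np.pi,72)
def el(c,x,y,z,r):
    p=proj(c,np.c_[x+r*np.cos(t),y+r*np.sin(t),0*t+z]);return p.min(0).round(1),p.max(0).round(1),proj(c,[(x,y,z)])[0].round(2)
print("lid pred",el(s,569.8,-107.3,172.5,57)); print("jar pred",el(s,570.5,-108,68,58), el(s,570.5,-108,30,58))
print("jar side-shifted",el(s,567.5,-109,68,58))
```

```text
lid pred (array([257.8, 145.5]), array([290.4, 160.9]), array([274.1 , 152.95]))
jar pred (array([257.9, 170.3]), array([289.7, 186.9]), array([273.79, 178.32])) (array([258. , 178.9]), array([289.4, 195.8]), array([273.72, 187.1 ]))
jar side-shifted (array([258.8, 170.3]), array([290.6, 186.9]), array([274.66, 178.34]))
```

View pics/a9s.png

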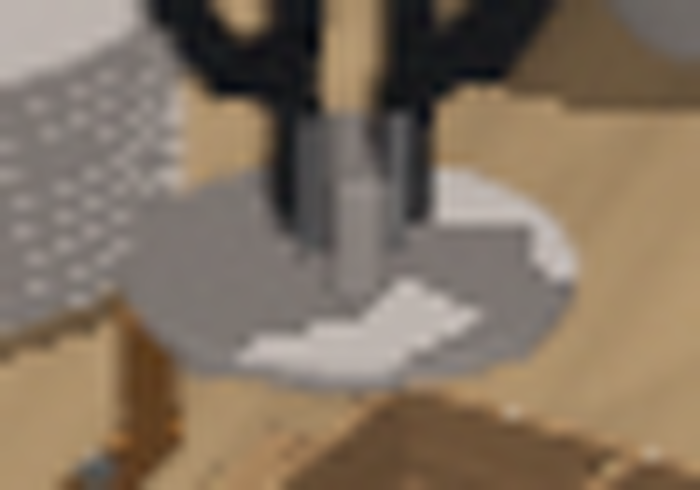

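Run:
```python
from h import *
c=cam("top");crop(c,315,155,365,205,14,"a10t")
d=load("top0.npz")
t=np.linspace(0,2*np.pi,72)
def el(c,x,y,z,r):
    p=proj(c,np.c_[x+r*np.cos(t),y+r*np.sin(t),0*t+z]);return p.min(0).round(1),p.max(0).round(1)
print("lid pred",el(c,569.8,-107.3,172.5,57),el(c,569.8,-107.3,165.5,57)); print("jar pred",el(c,570.5,-108,68,58))
```

```text
lid pred (array([330.6, 155.8]), array([371.5, 196.4])) (array([330.3, 156.3]), array([371. , 196.6]))
jar pred (array([326.2, 161.5]), array([364.5, 199.4]))
```

View pics/a10t.png

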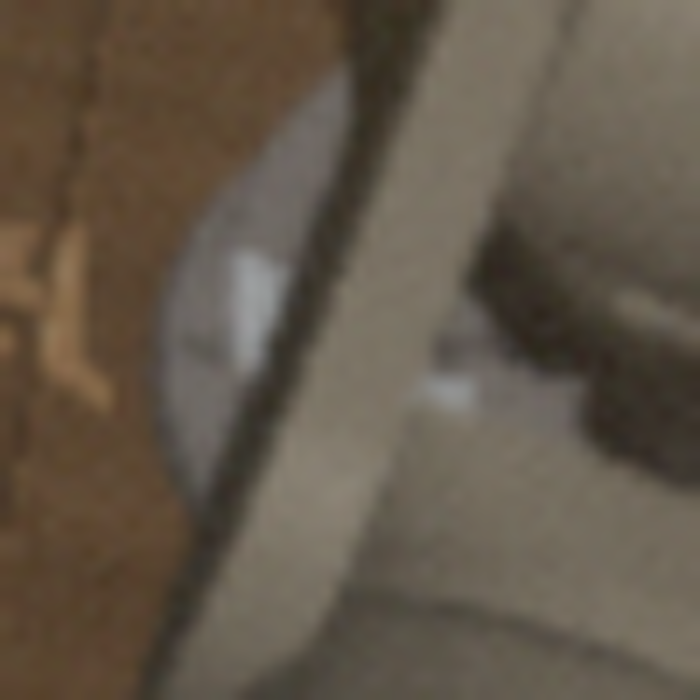

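>>> servo_tool --jaw '[0, 0, 0, 0, 0, 0, 0, 0]' --dp '[[0, 0, 15], [0, 0, 35], [0, 0, 55], [0, 0, 68], [0, 0, 75], [0, 0, 75], [0, 0, 75], [0, 0, 75]]' --turn '[[0, 0, 0], [-0.1, -0.2, 0], [-0.1, -0.2, 0], [-0.1, -0.2, 0], [-0.1, -0.2, 0], [-0.1, -0.2, 0], [-0.1, -0.2, 0], [-0.1, -0.2, 0]]'

```text
time_s: 14.45
tcp_pos: [570.4, -107.7, 177.4]
eef_rot: [1.618, 2.691, 0.0]
ft_force: [0.1, -0.0, -3.2]
finger_gap: 13.0
```

Run:
```python
from h import *
go((569.7,-107.6,113,28))
```

```text
t14.45 tcp [ 570.4 -107.7  177.4] grasp [ 570.5 -107.7  123.4] yaw 28.0 gap 13.0 F [ 0.1 -0.  -3.2] tilt 0.07 q6 -0.88
(569.7, -107.6, 113, np.float64(28.0)) dp [0.4, -0.6, 10.4] turn [0.0, 0.1, -0.0]
```

>>> servo_tool --jaw '[0, 0, 0, 0, 0, 0, 0, 0]' --dp '[[0.4, -0.6, 2], [0.4, -0.6, 4], [0.4, -0.6, 6], [0.4, -0.6, 8], [0.4, -0.6, 10], [0.4, -0.6, 11], [0.4, -0.6, 11], [0.4, -0.6, 11]]' --turn '[[0, 0, 0], [0, 0, 0], [0, 0, 0], [0, 0, 0], [0, 0, 0], [0, 0, 0], [0, 0, 0], [0, 0, 0]]'

```text
time_s: 15.12
tcp_pos: [569.7, -107.6, 166.4]
eef_rot: [1.619, 2.691, -0.0]
ft_force: [0.4, -0.1, -3.0]
finger_gap: 13.3
```

Run:
```python
from h import *
go((569.7,-107.6,108,28))
s=cam("side");crop(s,245,145,310,210,11,"a11s")
```

```text
t15.12 tcp [ 569.7 -107.6  166.4] grasp [ 569.8 -107.7  112.4] yaw 27.9 gap 13.3 F [ 0.4 -0.1 -3. ] tilt 0.06 q6 -0.88
(569.7, -107.6, 108, np.float64(28.0)) dp [0.1, -0.0, 4.4] turn [0.0, 0.1, -0.1]
```

View pics/a11s.png

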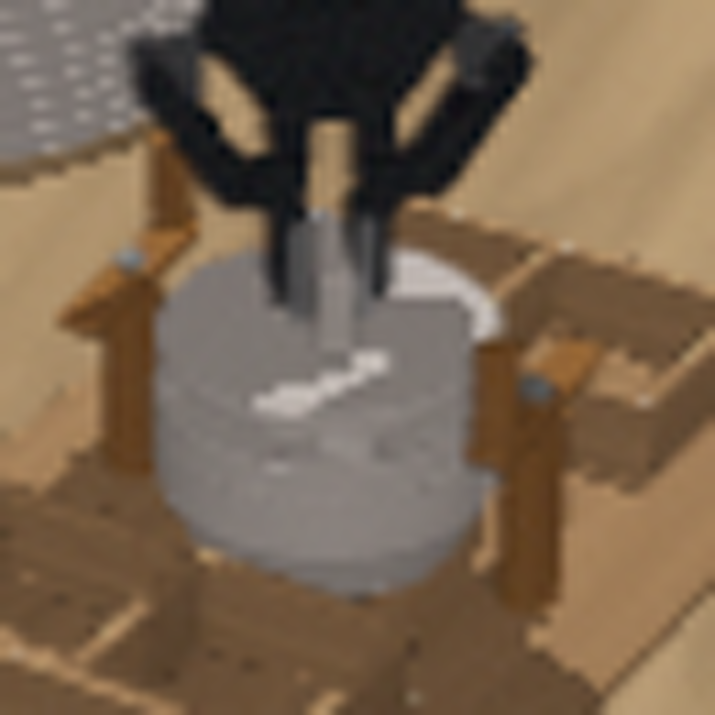

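>>> servo_tool --jaw '[0, 0, 0, 0, 0]' --dp '[[0, 0, 2], [0, 0, 4], [0, 0, 5], [0, 0, 5], [0, 0, 5]]' --turn '[[0, 0, 0], [0, 0, 0], [0, 0, 0], [0, 0, 0], [0, 0, 0]]'

```text
time_s: 15.58
tcp_pos: [569.8, -107.7, 162.7]
eef_rot: [1.618, 2.69, 0.0]
ft_force: [-2.4, 1.0, 8.6]
finger_gap: 12.9
```

>>> servo_tool --jaw '[0, 0, 0, 0, 0, 0]' --dp '[[0, 0, 2], [0, 0, 2], [0, 0, 2], [0, 0, 2], [0, 0, 2], [0, 0, 2]]' --turn '[[0, 0, 2], [0, 0, 4], [0, 0, 6], [0, 0, 8], [0, 0, 10], [0, 0, 10]]'

```text
time_s: 16.08
tcp_pos: [570.7, -108.0, 162.7]
eef_rot: [1.845, 2.534, 0.002]
ft_force: [-0.5, 0.3, 10.2]
finger_gap: 13.3
```

>>> servo_tool --jaw '[0, 0, 0, 0, 0, 0, 0, 0]' --dp '[[0, 0, 1], [0, 0, 1], [0, 0, 1], [0, 0, 1], [0, 0, 1], [0, 0, 1], [0, 0, 1], [0, 0, 1]]' --turn '[[0, 0, -3], [0, 0, -6], [0, 0, -9], [0, 0, -12], [0, 0, -15], [0, 0, -18], [0, 0, -20], [0, 0, -20]]'

```text
time_s: 16.75
tcp_pos: [571.3, -107.9, 162.8]
eef_rot: [1.374, 2.815, 0.001]
ft_force: [1.3, 1.5, 5.3]
finger_gap: 13.4
```

>>> servo_tool --jaw '[0, 0, 0, 0, 0, 0, 0, 0]' --dp '[[0, 0, 1], [0, 0, 1], [0, 0, 1], [0, 0, 1], [0, 0, 1], [0, 0, 1], [0, 0, 1], [0, 0, 1]]' --turn '[[0, 0, -5], [0, 0, -10], [0, 0, -15], [0, 0, -20], [0, 0, -25], [0, 0, -30], [0, 0, -35], [0, 0, -37]]'

```text
time_s: 17.42
tcp_pos: [572.0, -107.9, 163.0]
eef_rot: [0.403, 3.103, -0.003]
ft_force: [2.1, 1.7, 4.4]
finger_gap: 13.2
```

>>> servo_tool --jaw '[0, 0, 0, 0, 0, 0, 0, 0]' --dp '[[0, 0, 1], [0, 0, 1], [0, 0, 1], [0, 0, 1], [0, 0, 1], [0, 0, 1], [0, 0, 1], [0, 0, 1]]' --turn '[[0, 0, -1], [0, 0, -3], [0, 0, -5], [0, 0, -7], [0, 0, -9], [0, 0, -11], [0, 0, -13], [0, 0, -13]]'

```text
time_s: 18.08
tcp_pos: [572.4, -108.1, 162.8]
eef_rot: [0.048, 3.127, -0.006]
ft_force: [-0.2, -0.8, 5.2]
finger_gap: 13.2
```

Run:
```python
from h import *
state()
```

```text
t18.08 tcp [ 572.4 -108.1  162.8] grasp [ 573.2 -108.3  108.8] yaw 88.2 gap 13.2 F [-0.2 -0.8  5.2] tilt 0.84 q6 -1.93
```

Run:
```python
from h import *
go((570.2,-107.8,106,92),(570.2,-107.8,106,102))
```

```text
t18.08 tcp [ 572.4 -108.1  162.8] grasp [ 573.2 -108.3  108.8] yaw 88.2 gap 13.2 F [-0.2 -0.8  5.2] tilt 0.84 q6 -1.93
(570.2, -107.8, 106, np.float64(92.0)) dp [2.3, 0.2, 2.7] turn [-0.2, 0.8, -3.8]
(570.2, -107.8, 106, np.float64(102.0)) dp [2.3, 0.2, 2.7] turn [-0.3, 0.8, -13.8]
```

>>> servo_tool --jaw '[0, 0, 0, 0, 0, 0, 0, 0]' --dp '[[2.3, 0.2, 2], [2.3, 0.2, 2.5], [2.3, 0.2, 2.5], [2.3, 0.2, 2.5], [2.3, 0.2, 2.5], [2.3, 0.2, 2.5], [2.3, 0.2, 2.5], [2.3, 0.2, 2.5]]' --turn '[[-0.2, 0.8, 0], [-0.2, 0.8, 0], [-0.2, 0.8, -2], [-0.2, 0.8, -4], [-0.2, 0.8, -6], [-0.2, 0.8, -8], [-0.2, 0.8, -10], [-0.2, 0.8, -10]]'

```text
time_s: 18.75
tcp_pos: [569.6, -107.8, 159.5]
eef_rot: [0.22, -3.132, -0.0]
ft_force: [-0.9, 0.4, -2.8]
finger_gap: 13.0
```

Run:
```python
from h import *
go((570.2,-107.8,106,80))
s=cam("side");crop(s,245,145,310,210,11,"a12s")
```

```text
t18.75 tcp [ 569.6 -107.8  159.5] grasp [ 569.5 -107.8  105.5] yaw 98.0 gap 13.0 F [-0.9  0.4 -2.8] tilt 0.11 q6 -2.10
(570.2, -107.8, 106, np.float64(80.0)) dp [-0.6, -0.1, -0.5] turn [-0.0, -0.1, 18.0]
```

View pics/a12s.png

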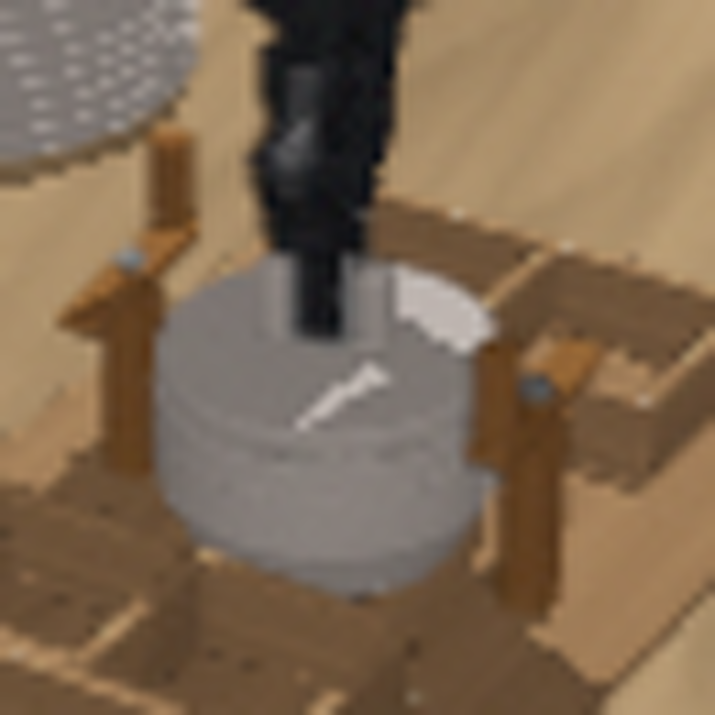

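>>> servo_tool --jaw '[0, 0, 0, 0, 0, 0, 0]' --dp '[[0, 0, 1], [0, 0, 2], [0, 0, 3], [0, 0, 4], [0, 0, 5], [0, 0, 5.5], [0, 0, 5.5]]' --turn '[[0, 0, 0], [0, 0, 0], [0, 0, 0], [0, 0, 0], [0, 0, 0], [0, 0, 0], [0, 0, 0]]'

```text
time_s: 19.38
tcp_pos: [569.6, -107.7, 156.2]
eef_rot: [-0.213, 3.134, -0.001]
ft_force: [-6.9, 2.1, 17.8]
finger_gap: 12.9
```

>>> servo_tool --jaw '[0, 20, 20, 20, 20, 20]' --dp '[[0, 0, -2], [0, 0, -2], [0, 0, -2], [0, 0, -2], [0, 0, -2], [0, 0, -2]]' --turn '[[0, 0, 0], [0, 0, 0], [0, 0, 0], [0, 0, 0], [0, 0, 0], [0, 0, 0]]'

```text
time_s: 19.88
tcp_pos: [569.8, -107.7, 158.3]
eef_rot: [-0.214, 3.134, -0.001]
ft_force: [0.4, -0.1, -0.4]
finger_gap: 17.2
```

Run:
```python
from h import *
state()
s=cam("side");crop(s,245,145,310,210,11,"a13s")
c=cam("top");crop(c,315,150,375,210,11,"a13t")
```

```text
t19.88 tcp [ 569.8 -107.7  158.3] grasp [ 569.8 -107.7  104.3] yaw 97.8 gap 17.2 F [ 0.4 -0.1 -0.4] tilt 0.05 q6 -2.10
```

View pics/a13s.png

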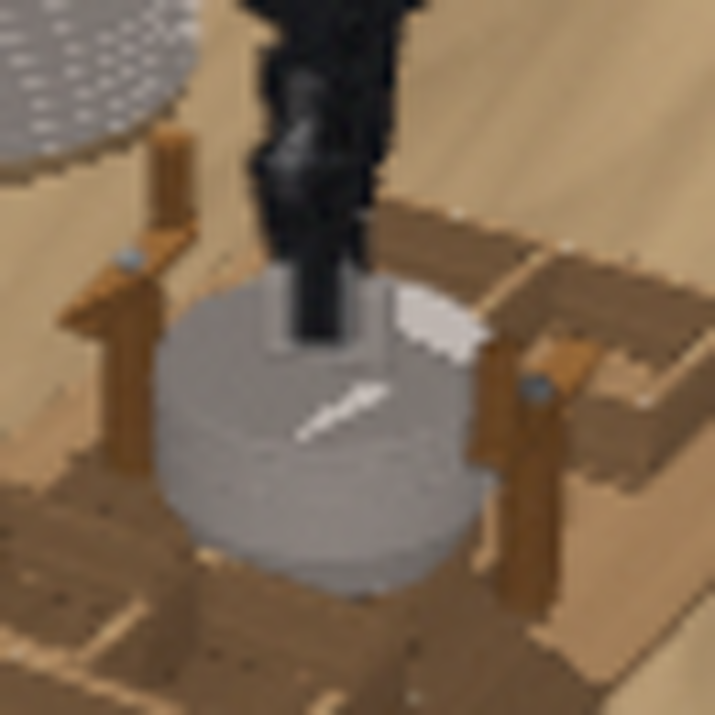

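View pics/a13t.png

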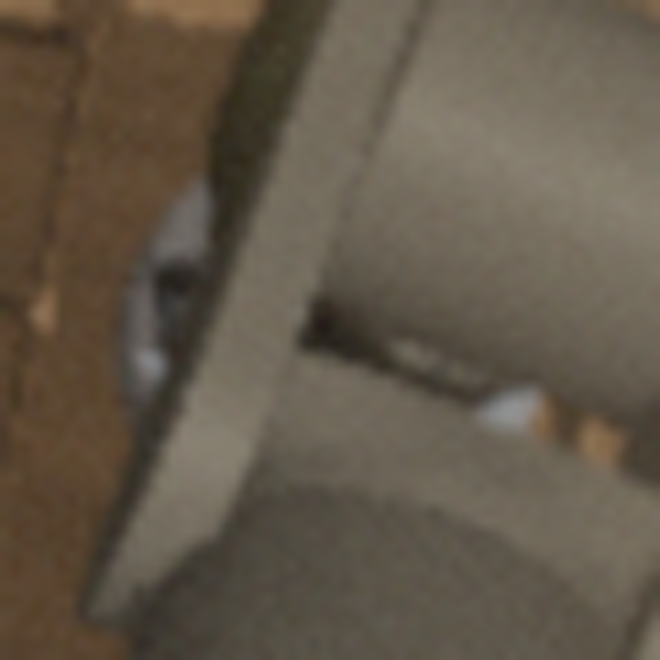

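>>> servo_tool --jaw '[35, 35, 35, 35, 35, 35, 35, 35]' --dp '[[0, 0, 0], [0, 0, 0], [0, 0, -15], [0, 0, -40], [0, 0, -70], [0, 0, -95], [0, 0, -95], [0, 0, -95]]' --turn '[[0, 0, 0], [0, 0, 0], [0, 0, 0], [0, 0, 0], [0, 0, 0], [0, 0, 0], [0, 0, 0], [0, 0, 0]]'

```text
time_s: 20.65
tcp_pos: [569.9, -107.7, 254.4]
eef_rot: [-0.214, 3.132, -0.003]
ft_force: [0.5, 0.2, 0.0]
finger_gap: 29.9
```

Run:
```python
from h import *
s=cam("side");crop(s,245,145,310,210,11,"a14s");np.savez("s14.npz",**s)
P=cloud(s)
t=np.linspace(0,2*np.pi,72)
def el(c,x,y,z,r):
    p=proj(c,np.c_[x+r*np.cos(t),y+r*np.sin(t),0*t+z]);return p.min(0).round(1),p.max(0).round(1)
for z in(75,77.5,84):print(z,el(s,567.5,-109,z,57))
Q=P.reshape(-1,3);d=Q[:,:2]-[567.5,-109];r=np.hypot(*d.T)
m=(r<50)&(r>27)&(Q[:,2]>60)&(Q[:,2]<100)
A=np.c_[d[m],np.ones(m.sum())];k,_,_,_=np.linalg.lstsq(A,Q[m,2],rcond=None);print(k,m.sum(),np.median(Q[m,2]))
m=(r>52)&(r<200)&(np.abs(Q[:,2])<25); 
go((475,-60,230,62),(475,-60,112,62))
```

```text
75 (array([259. , 168.8]), array([290.3, 185.1]))
77.5 (array([259. , 168.2]), array([290.4, 184.5]))
84 (array([259. , 166.7]), array([290.4, 182.9]))
[-2.15531196e-03  4.63527528e-04  7.52808469e+01] 168 75.10003187347507
t20.70 tcp [ 569.5 -107.5  253. ] grasp [ 569.5 -107.6  199. ] yaw 97.8 gap 29.6 F [ 0.  -0.5 -0.2] tilt 0.03 q6 -2.10
(475, -60, 230, np.float64(62.0)) dp [87.2, 59.9, -31.1] turn [-0.0, 0.0, 35.8]
(475, -60, 112, np.float64(62.0)) dp [87.2, 60.0, 86.9] turn [-0.0, 0.0, 35.8]
```

View pics/a14s.png

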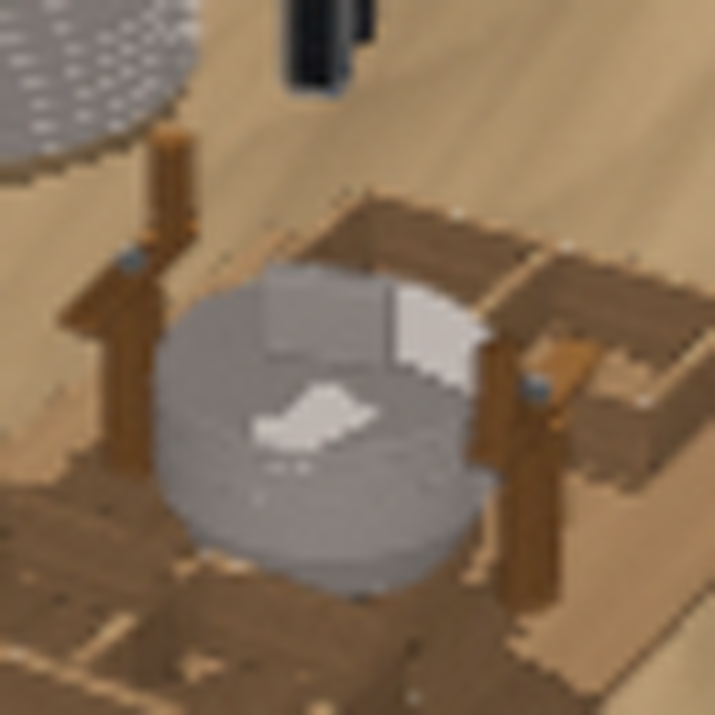

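>>> servo_tool --jaw '[45, 45, 45, 45, 45, 45, 45, 45]' --dp '[[10, 8, 0], [30, 22, 0], [50, 36, 0], [65, 48, 0], [65, 48, 0], [65, 48, 0], [65, 48, 0], [65, 48, 0]]' --turn '[[0, 0, 7], [0, 0, 14], [0, 0, 21], [0, 0, 28], [0, 0, 35], [0, 0, 42], [0, 0, 49], [0, 0, 56]]' --grip_force 20

```text
time_s: 21.37
tcp_pos: [498.1, -68.6, 251.6]
eef_rot: [-1.29, -2.862, 0.001]
ft_force: [-1.2, -0.2, -0.7]
finger_gap: 38.5
```

Run:
```python
from h import *
go((497.5,-62,114,28))
```

```text
t21.37 tcp [498.1 -68.6 251.6] grasp [497.9 -68.6 197.6] yaw 41.5 gap 38.5 F [-1.2 -0.2 -0.7] tilt 0.15 q6 -1.10
(497.5, -62, 114, np.float64(28.0)) dp [5.2, 4.1, 83.6] turn [-0.1, -0.1, 13.5]
```

>>> servo_tool --jaw '[45, 45, 45, 45, 45, 45, 45, 45]' --dp '[[5, 4, 0], [5, 4, 0], [5, 4, 20], [5, 4, 45], [5, 4, 65], [5, 4, 78], [5, 4, 83.5], [5, 4, 83.5]]' --turn '[[0, 0, 5], [0, 0, 12], [0, 0, 13.5], [0, 0, 13.5], [0, 0, 13.5], [0, 0, 13.5], [0, 0, 13.5], [0, 0, 13.5]]'

```text
time_s: 22.03
tcp_pos: [496.9, -62.0, 166.2]
eef_rot: [-1.616, -2.687, 0.003]
ft_force: [0.3, 0.4, -0.2]
finger_gap: 38.5
```

>>> servo_tool --jaw '[45, 20, 5, 5, 5, 5, 5]' --dp '[[0, 0, 0], [0, 0, 0], [0, 0, 0], [0, 0, 0], [0, 0, 0], [0, 0, 0], [0, 0, 0]]' --turn '[[0, 0, 0], [0, 0, 0], [0, 0, 0], [0, 0, 0], [0, 0, 0], [0, 0, 0], [0, 0, 0]]'

```text
time_s: 22.62
tcp_pos: [497.1, -62.0, 166.8]
eef_rot: [-1.616, -2.688, 0.002]
ft_force: [0.4, 1.7, 4.7]
finger_gap: 15.0
```

Run:
```python
from h import *
h=car(-78,0)
pts=[]
o,R,ya=state();g=(o["tcp_pos"]+54*R[:,2])[:2]-h;print(np.hypot(*g),np.degrees(np.arctan2(g[1],g[0]))-YAW-90)
for th in(15,30,45,58,70,80,88,92):
    a=np.radians(th+90+YAW);pts.append((h[0]+31.5*np.cos(a),h[1]+31.5*np.sin(a),112,28))
go(*pts)
```

```text
t22.62 tcp [497.1 -62.  166.8] grasp [496.8 -61.9 112.8] yaw 28.0 gap 15.0 F [0.4 1.7 4.7] tilt 0.32 q6 -0.85
31.109699215251126 6.006351822588385
t22.62 tcp [497.1 -62.  166.8] grasp [496.8 -61.9 112.8] yaw 28.0 gap 15.0 F [0.4 1.7 4.7] tilt 0.32 q6 -0.85
(np.float64(491.89787002016305), np.float64(-61.41897435364262), 112, np.float64(28.0)) dp [2.9, -4.3, 0.8] turn [-0.2, -0.2, -0.0]
(np.float64(483.83412848300196), np.float64(-63.03026891119775), 112, np.float64(28.0)) dp [5.3, -12.2, 0.8] turn [-0.2, -0.2, -0.0]
(np.float64(476.46218599450344), np.float64(-66.67370982270086), 112, np.float64(28.0)) dp [5.5, -20.4, 0.9] turn [-0.2, -0.2, -0.0]
(np.float64(471.0229861189886), np.float64(-71.28648676808851), 112, np.float64(28.0)) dp [4.0, -27.4, 0.9] turn [-0.2, -0.2, -0.0]
(np.float64(467.0415236877071), np.float64(-76.53186980958858), 112, np.float64(28.0)) dp [1.2, -33.4, 0.9] turn [-0.2, -0.2, -0.0]
(np.float64(464.61729814447443), np.float64(-81.45854664725628), 112, np.float64(28.0)) dp [-2.0, -37.8, 0.9] turn [-0.2, -0.2, -0.0]
(np.float64(463.3177624422585), np.float64(-85.65666819635653), 112, np.float64(28.0)) dp [-5.1, -40.9, 0.9] turn [-0.2, -0.2, -0.0]
(np.float64(462.890705532964), np.float64(-87.81346319254939), 112, np.float64(28.0)) dp [-6.8, -42.3, 0.9] turn [-0.2, -0.2, -0.0]
```

>>> servo_tool --jaw '[5, 5, 5, 5, 5, 5, 5, 5]' --dp '[[3, -4.5, 0], [5, -12, 0], [5.5, -20.5, 0], [4, -27.5, 0], [1, -33.5, 0], [-2, -38, 0], [-5, -41, 0], [-6.5, -42, 0]]' --turn '[[0, 0, 0], [0, 0, 0], [0, 0, 0], [0, 0, 0], [0, 0, 0], [0, 0, 0], [0, 0, 0], [0, 0, 0]]'

```text
time_s: 23.28
tcp_pos: [463.3, -87.2, 167.1]
eef_rot: [-1.617, -2.688, -0.001]
ft_force: [3.4, 7.3, 2.0]
finger_gap: 15.4
```

Run:
```python
from h import *
h=car(-78,0)
o,R,ya=state();g=(o["tcp_pos"]+54*R[:,2])[:2]-h;print(np.hypot(*g),np.degrees(np.arctan2(g[1],g[0]))-YAW-90)
go((463,-87,112,28))
```

```text
t23.28 tcp [463.3 -87.2 167.1] grasp [463.2 -87.1 113.1] yaw 27.9 gap 15.4 F [3.4 7.3 2. ] tilt 0.25 q6 -0.93
31.371292101399995 90.55630127456169
t23.28 tcp [463.3 -87.2 167.1] grasp [463.2 -87.1 113.1] yaw 27.9 gap 15.4 F [3.4 7.3 2. ] tilt 0.25 q6 -0.93
(463, -87, 112, np.float64(28.0)) dp [0.3, -0.2, 1.1] turn [-0.1, -0.2, -0.1]
```

>>> servo_tool --jaw '[5, 45, 45, 45, 45, 45, 45, 45]' --dp '[[0, 0, 0], [0, 0, 0], [0, 0, 0], [0, 0, 0], [0, 0, -30], [0, 0, -60], [0, 0, -90], [0, 0, -90]]' --turn '[[0, 0, 0], [0, 0, 0], [0, 0, 0], [0, 0, 0], [0, 0, 0], [0, 0, 0], [0, 0, 0], [0, 0, 0]]'

```text
time_s: 23.95
tcp_pos: [464.9, -88.0, 262.0]
eef_rot: [1.617, 2.688, 0.002]
ft_force: [0.5, -1.3, 0.1]
finger_gap: 38.4
```

Run:
```python
from h import *
go((643,-154.5,200,28))
```

```text
t23.95 tcp [464.9 -88.  262. ] grasp [465.1 -88.1 208. ] yaw 27.9 gap 38.4 F [ 0.5 -1.3  0.1] tilt 0.29 q6 -0.93
(643, -154.5, 200, np.float64(28.0)) dp [-142.2, 126.1, 8.9] turn [0.2, 0.2, -0.1]
```

>>> servo_tool --jaw '[45, 45, 45, 45, 45, 45, 45, 45]' --dp '[[-24, 21, 0], [-48, 42, 0], [-72, 63, 0], [-96, 84, 0], [-120, 105, 0], [-142, 126, 9], [-142, 126, 9], [-142, 126, 9]]' --turn '[[0, 0, 0], [0, 0, 0], [0, 0, 0], [0, 0, 0], [0, 0, 0], [0, 0, 0], [0, 0, 0], [0, 0, 0]]'

```text
time_s: 24.62
tcp_pos: [643.2, -154.8, 251.6]
eef_rot: [1.619, 2.69, 0.001]
ft_force: [-0.2, 0.6, 0.1]
finger_gap: 38.4
```

Run:
```python
from h import *
go((643,-154.5,114,28))
```

```text
t24.62 tcp [ 643.2 -154.8  251.6] grasp [ 643.3 -154.8  197.6] yaw 27.9 gap 38.4 F [-0.2  0.6  0.1] tilt 0.11 q6 -0.90
(643, -154.5, 114, np.float64(28.0)) dp [0.4, -0.1, 83.6] turn [0.1, 0.1, -0.1]
```

>>> servo_tool --jaw '[45, 45, 45, 45, 45, 45, 45, 45]' --dp '[[0, 0, 20], [0, 0, 45], [0, 0, 65], [0, 0, 78], [0, 0, 82], [0, 0, 82], [0, 0, 82], [0, 0, 82]]' --turn '[[0, 0, 0], [0, 0, 0], [0, 0, 0], [0, 0, 0], [0, 0, 0], [0, 0, 0], [0, 0, 0], [0, 0, 0]]'

```text
time_s: 25.28
tcp_pos: [643.5, -154.9, 171.2]
eef_rot: [1.617, 2.688, 0.001]
ft_force: [0.2, 0.5, 0.4]
finger_gap: 38.4
```

>>> servo_tool --jaw '[45, 20, 5, 5, 5, 5, 5]' --dp '[[0, 0, 0], [0, 0, 0], [0, 0, 0], [0, 0, 0], [0, 0, 0], [0, 0, 0], [0, 0, 0]]' --turn '[[0, 0, 0], [0, 0, 0], [0, 0, 0], [0, 0, 0], [0, 0, 0], [0, 0, 0], [0, 0, 0]]'

```text
time_s: 25.87
tcp_pos: [643.6, -155.0, 171.9]
eef_rot: [1.617, 2.688, 0.001]
ft_force: [-2.1, -0.7, 5.4]
finger_gap: 14.8
```

Run:
```python
from h import *
h=car(78,0)
pts=[]
o,R,ya=state();g=(o["tcp_pos"]+54*R[:,2])[:2]-h;print(np.hypot(*g),np.degrees(np.arctan2(g[1],g[0]))-YAW+90)
for th in(15,30,45,58,70,80,88,92):
    a=np.radians(th-90+YAW);pts.append((h[0]+31.5*np.cos(a),h[1]+31.5*np.sin(a),112,28))
go(*pts)
```

```text
t25.87 tcp [ 643.6 -155.   171.9] grasp [ 643.8 -155.1  117.9] yaw 27.9 gap 14.8 F [-2.1 -0.7  5.4] tilt 0.30 q6 -0.90
32.13858184170445 5.508417226255801
t25.87 tcp [ 643.6 -155.   171.9] grasp [ 643.8 -155.1  117.9] yaw 27.9 gap 14.8 F [-2.1 -0.7  5.4] tilt 0.30 q6 -0.90
(np.float64(649.102129979837), np.float64(-154.58102564635738), 112, np.float64(28.0)) dp [-2.2, 5.1, 5.9] turn [0.2, 0.2, -0.1]
(np.float64(657.165871516998), np.float64(-152.96973108880223), 112, np.float64(28.0)) dp [-4.5, 13.0, 5.9] turn [0.2, 0.2, -0.1]
(np.float64(664.5378140054966), np.float64(-149.32629017729914), 112, np.float64(28.0)) dp [-4.8, 21.2, 6.0] turn [0.2, 0.2, -0.1]
(np.float64(669.9770138810114), np.float64(-144.71351323191152), 112, np.float64(28.0)) dp [-3.2, 28.1, 6.0] turn [0.2, 0.2, -0.1]
(np.float64(673.9584763122929), np.float64(-139.46813019041142), 112, np.float64(28.0)) dp [-0.5, 34.1, 6.0] turn [0.2, 0.2, -0.1]
(np.float64(676.3827018555255), np.float64(-134.54145335274373), 112, np.float64(28.0)) dp [2.7, 38.6, 6.0] turn [0.2, 0.2, -0.1]
(np.float64(677.6822375577415), np.float64(-130.34333180364345), 112, np.float64(28.0)) dp [5.8, 41.7, 6.0] turn [0.2, 0.2, -0.1]
(np.float64(678.1092944670361), np.float64(-128.1865368074506), 112, np.float64(28.0)) dp [7.5, 43.1, 6.0] turn [0.2, 0.2, -0.1]
```

>>> servo_tool --jaw '[5, 5, 5, 5, 5, 5, 5, 5]' --dp '[[-2, 5, 0], [-4.5, 13, 0], [-5, 21, 0], [-3, 28, 0], [-0.5, 34, 0], [2.5, 38.5, 0], [6, 42, 0], [7, 43, 0]]' --turn '[[0, 0, 0], [0, 0, 0], [0, 0, 0], [0, 0, 0], [0, 0, 0], [0, 0, 0], [0, 0, 0], [0, 0, 0]]'

```text
time_s: 26.53
tcp_pos: [677.6, -129.4, 171.7]
eef_rot: [1.618, 2.689, -0.004]
ft_force: [-6.7, -8.1, 2.3]
finger_gap: 14.9
```

Run:
```python
from h import *
h=car(78,0)
o,R,ya=state();g=(o["tcp_pos"]+54*R[:,2])[:2]-h;print(np.hypot(*g),np.degrees(np.arctan2(g[1],g[0]))-YAW+90)
```

```text
t26.53 tcp [ 677.6 -129.4  171.7] grasp [ 677.7 -129.7  117.7] yaw 27.9 gap 14.9 F [-6.7 -8.1  2.3] tilt 0.26 q6 -0.85
31.35991401646428 89.1951847449573
```

>>> servo_tool --jaw '[5, 45, 45, 45, 45, 45, 45, 45]' --dp '[[0, 0, 0], [0, 0, 0], [0, 0, 0], [0, 0, 0], [0, 0, -30], [0, 0, -60], [0, 0, -90], [0, 0, -90]]' --turn '[[0, 0, 0], [0, 0, 0], [0, 0, 0], [0, 0, 0], [0, 0, 0], [0, 0, 0], [0, 0, 0], [0, 0, 0]]'

```text
time_s: 27.2
tcp_pos: [678.6, -129.2, 268.5]
eef_rot: [1.611, 2.68, -0.0]
ft_force: [0.9, 0.3, 0.8]
finger_gap: 38.9
```

Run:
```python
from h import *
s=cam("side","a15full");crop(s,220,120,330,225,7,"a15s")
c=cam("top","a15t");
state()
```

```text
t27.30 tcp [ 677.6 -128.9  262.7] grasp [ 677.8 -129.2  208.7] yaw 28.0 gap 38.5 F [ 0.   1.5 -0.8] tilt 0.36 q6 -0.85
```

View pics/a15s.png

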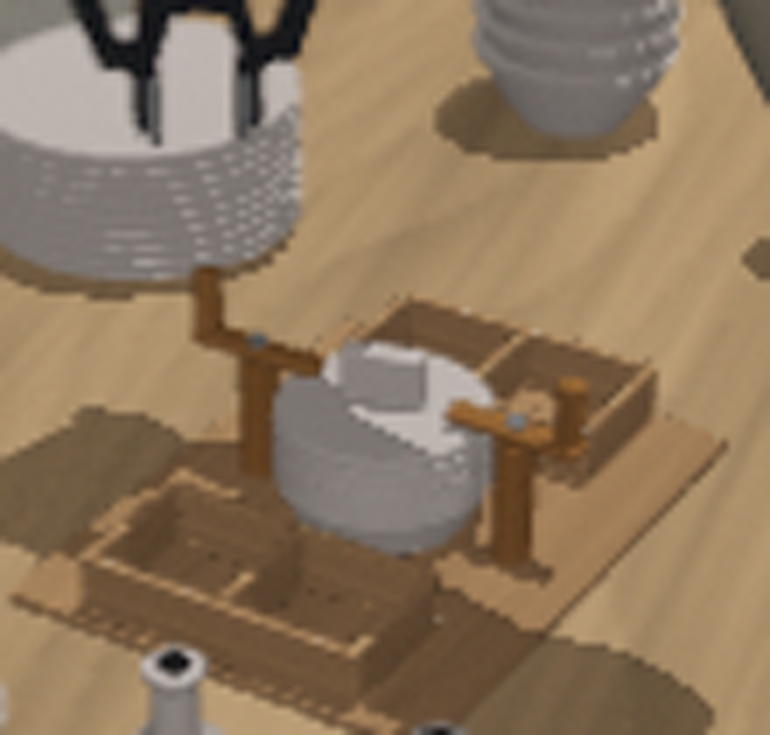

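View pics/a15t.png

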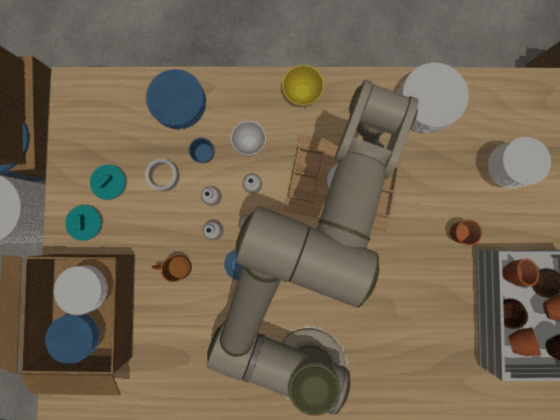

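Run:
```python
from h import *
c=load("top0.npz")
f=lambda x,y:(280+(x+.5)/6-.5,130+(y+.5)/6-.5)
a=np.radians(YAW);R=np.array([[np.cos(a),np.sin(a)],[-np.sin(a),np.cos(a)]])
for L in([(107,103),(258,135),(203,435),(50,403)],[(552,190),(703,228),(655,520),(495,490)]):
    W=plane(c,[f(*q) for q in L],42)[:,:2];K=(W-C)@R.T
    print(K.round(1).tolist(),K.mean(0).round(1))
# bottles
cc=cam("top")
for z in[0]:
    hsv=cc["pixels"].astype(int)
    g=hsv.sum(2)
for q in((210,195),(252,182),(211,230)):
    u,v=q;w=g[v-6:v+7,u-6:u+7];m=w<170;vv,uu=np.nonzero(m);print(q,m.sum(),plane(cc,[(u-6+uu.mean(),v-6+vv.mean())],104)[0].round(1))
```

```text
[[78.2, 162.4], [77.1, 82.3], [-81.6, 80.5], [-81.0, 160.8]] [ -1.8 121.5]
[[78.9, -72.4], [74.8, -152.6], [-78.7, -155.1], [-79.8, -71.8]] [  -1.2 -113. ]
(210, 195) 9 [526.7 306.5 104. ]
(252, 182) 8 [565.9 178.6 104. ]
(211, 230) 11 [418.9 299.8 104. ]
```

Run:
```python
from h import *
c=load("top0.npz")
im=cv2.resize(c["pixels"][:,:,::-1][130:235,280:405],None,fx=6,fy=6,interpolation=cv2.INTER_CUBIC)
for Y in(118,-118):
    for x0 in(-39,39):
        for hw,col in((36,(0,0,255)),(42,(0,255,0))):
            P=[np.r_[car(x0+sx*hw,Y+sy*hw),42] for sx,sy in((-1,-1),(1,-1),(1,1),(-1,1))]
            p=(proj(c,P)-[280,130]+.5)*6-.5
            cv2.polylines(im,[p.astype(np.int32)],True,col,1)
P=[np.r_[car(sx*125,sy*165),8] for sx,sy in((-1,-1),(1,-1),(1,1),(-1,1))]
cv2.polylines(im,[((proj(c,P)-[280,130]+.5)*6-.5).astype(np.int32)],True,(255,0,0),1)
cv2.imwrite("pics/ov.png",im)
```

```text
(no output)
```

View pics/ov.png

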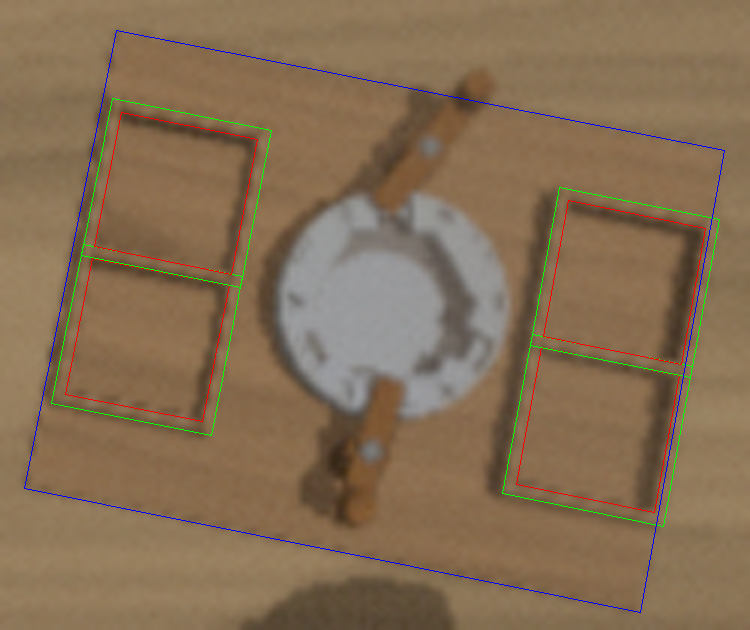

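Run:
```python
from h import *
for x in(39,-39):
  for y in(118,-118):print(x,y,car(x,y).round(1))
go((566,178.5,190,28))
```

```text
39 118 [6.317e+02 2.000e-01]
39 -118 [ 585.8 -231.3]
-39 118 [555.2  15.3]
-39 -118 [ 509.3 -216.2]
t27.35 tcp [ 677.3 -128.9  261.1] grasp [ 677.3 -129.1  207.1] yaw 27.9 gap 38.4 F [ 0.5  0.3 -0.7] tilt 0.23 q6 -0.85
(566, 178.5, 190, np.float64(28.0)) dp [323.8, 45.8, 15.8] turn [-0.0, 0.2, -0.1]
```

>>> servo_tool --jaw '[60, 60, 60, 60, 60, 60, 60, 60]' --dp '[[36, 5, 0], [76, 11, 0], [117, 16, 0], [158, 22, 0], [199, 28, 0], [240, 34, 0], [280, 40, 5], [324, 46, 16]]' --turn '[[0, 0, 0], [0, 0, 0], [0, 0, 0], [0, 0, 0], [0, 0, 0], [0, 0, 0], [0, 0, 0], [0, 0, 0]]'

```text
time_s: 28.02
tcp_pos: [566.4, 176.9, 244.2]
eef_rot: [1.618, 2.69, -0.004]
ft_force: [2.0, 0.2, -1.0]
finger_gap: 51.5
```

>>> servo_tool --jaw '[60, 60, 60]' --dp '[[0, 0, 0], [0, 0, 0], [0, 0, 0]]' --turn '[[0, 0, 0], [0, 0, 0], [0, 0, 0]]'

```text
time_s: 28.27
tcp_pos: [566.4, 176.7, 243.3]
eef_rot: [1.618, 2.691, -0.006]
ft_force: [0.3, -1.0, -0.1]
finger_gap: 51.7
```

Run:
```python
from h import *
go((566,178.5,86,28))
s=cam("side");crop(s,170,140,320,290,5,"b1s")
```

```text
t28.27 tcp [566.4 176.7 243.3] grasp [566.3 176.5 189.3] yaw 28.0 gap 51.7 F [ 0.3 -1.  -0.1] tilt 0.24 q6 -0.38
(566, 178.5, 86, np.float64(28.0)) dp [2.1, 0.8, 103.3] turn [-0.1, 0.2, -0.0]
```

View pics/b1s.png

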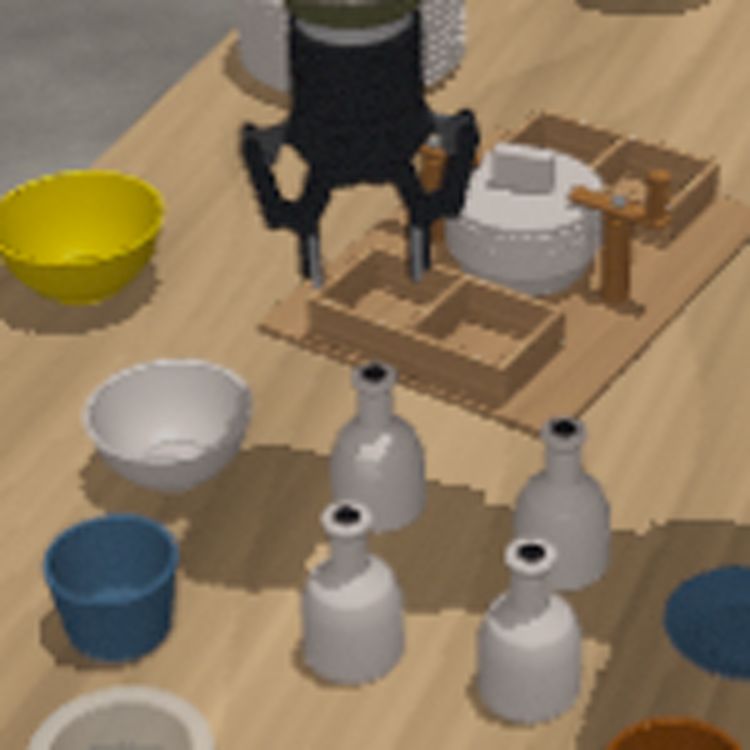

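>>> servo_tool --jaw '[60, 60, 60, 60, 60, 60, 60, 60]' --dp '[[2, 0.8, 20], [2, 0.8, 50], [2, 0.8, 75], [2, 0.8, 95], [2, 0.8, 103], [2, 0.8, 103], [2, 0.8, 103], [2, 0.8, 103]]' --turn '[[0, 0, 0], [0, 0, 0], [0, 0, 0], [0, 0, 0], [0, 0, 0], [0, 0, 0], [0, 0, 0], [0, 0, 0]]'

```text
time_s: 28.98
tcp_pos: [567.3, 177.4, 142.0]
eef_rot: [1.619, 2.687, -0.003]
ft_force: [-0.2, -0.4, 0.5]
finger_gap: 51.0
```

Run:
```python
from h import *
go((566,178.5,86,28))
s=cam("side");crop(s,170,140,320,290,5,"b2s")
g=lambda x,y:(170+(x+.5)/5-.5,140+(y+.5)/5-.5)
print(plane(s,[g(376,372),g(347,513),g(565,428),g(530,552)],105).round(1))
```

```text
t28.98 tcp [567.3 177.4 142. ] grasp [567.5 177.2  88. ] yaw 27.9 gap 51.0 F [-0.2 -0.4  0.5] tilt 0.26 q6 -0.38
(566, 178.5, 86, np.float64(28.0)) dp [1.6, -0.7, 2.0] turn [0.0, 0.3, -0.1]
[[561.4 176.5 105. ]
 [523.8 304.6 105. ]
 [434.8 188.6 105. ]
 [416.7 299.6 105. ]]
```

View pics/b2s.png

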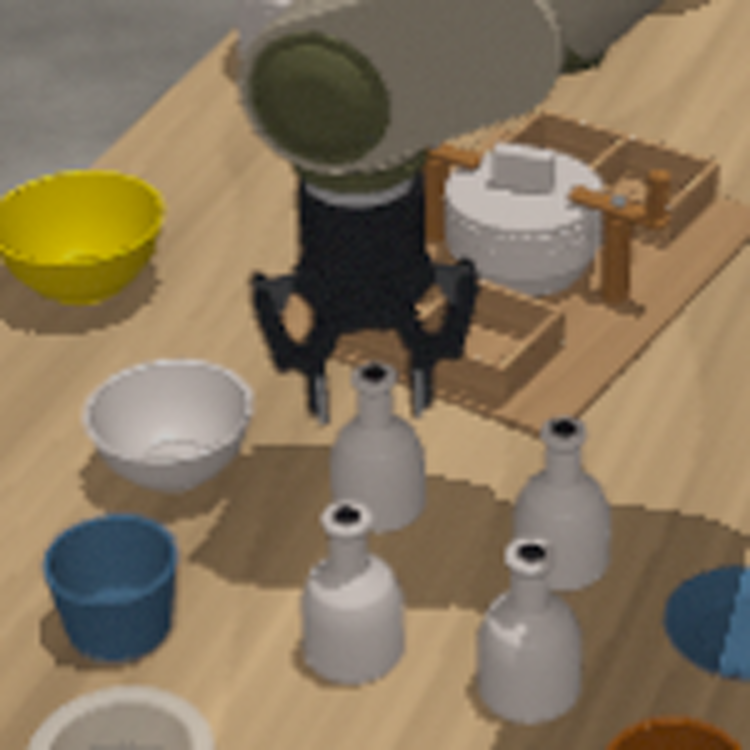

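>>> servo_tool --jaw '[60, 40, 20, 0, 0, 0, 0, 0]' --dp '[[1.5, -2, 1.5], [1.5, -2, 1.5], [1.5, -2, 1.5], [1.5, -2, 1.5], [1.5, -2, 1.5], [1.5, -2, 1.5], [1.5, -2, 1.5], [1.5, -2, 1.5]]' --turn '[[0, 0, 0], [0, 0, 0], [0, 0, 0], [0, 0, 0], [0, 0, 0], [0, 0, 0], [0, 0, 0], [0, 0, 0]]' --grip_force 40

```text
time_s: 29.7
tcp_pos: [564.8, 177.9, 141.2]
eef_rot: [1.618, 2.687, -0.002]
ft_force: [-2.5, -1.3, 6.4]
finger_gap: 26.1
```

>>> servo_tool --jaw '[0, 0, 0, 0, 0, 0, 0, 0]' --dp '[[0, 0, 0], [0, 0, -15], [0, 0, -45], [0, 0, -80], [0, 0, -115], [0, 0, -145], [0, 0, -145], [0, 0, -145]]' --turn '[[0, 0, 0], [0, 0, 0], [0, 0, 0], [0, 0, 0], [0, 0, 0], [0, 0, 0], [0, 0, 0], [0, 0, 0]]'

```text
time_s: 30.37
tcp_pos: [564.4, 178.6, 287.0]
eef_rot: [1.617, 2.686, -0.0]
ft_force: [-0.4, -0.4, -3.1]
finger_gap: 26.1
```

Run:
```python
from h import *
go((585.8,-231.3,230,28))
s=cam("side");crop(s,170,90,320,240,5,"b3s")
```

```text
t30.37 tcp [564.4 178.6 287. ] grasp [564.7 178.4 233. ] yaw 27.9 gap 26.1 F [-0.4 -0.4 -3.1] tilt 0.37 q6 -0.38
(585.8, -231.3, 230, np.float64(28.0)) dp [-372.2, -172.8, 4.5] turn [0.2, 0.3, -0.1]
```

View pics/b3s.png

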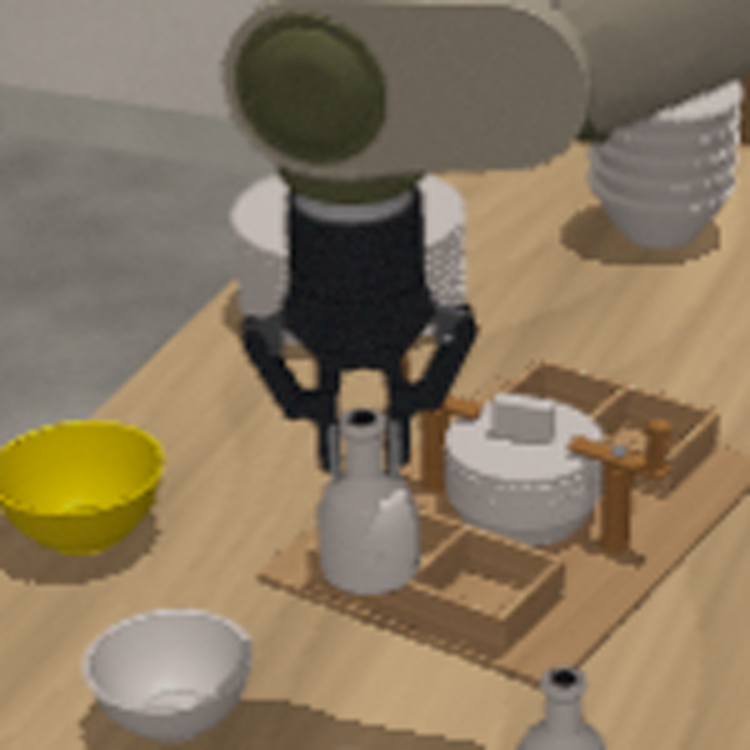

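>>> servo_tool --jaw '[0, 0, 0, 0, 0, 0, 0, 0]' --dp '[[-20, -9, 0], [-50, -23, 0], [-80, -37, 0], [-110, -51, 0], [-140, -65, 0], [-170, -79, 0], [-200, -93, 0], [-230, -107, 0]]' --turn '[[0, 0, 0], [0, 0, 0], [0, 0, 0], [0, 0, 0], [0, 0, 0], [0, 0, 0], [0, 0, 0], [0, 0, 0]]'

```text
time_s: 31.08
tcp_pos: [576.4, -76.4, 283.9]
eef_rot: [-1.621, -2.69, 0.005]
ft_force: [0.0, -0.5, -2.6]
finger_gap: 26.5
```

Run:
```python
from h import *
go((585.8,-231.3,230,28))
```

```text
t31.08 tcp [576.4 -76.4 283.9] grasp [576.3 -76.5 229.9] yaw 27.9 gap 26.5 F [ 0.  -0.5 -2.6] tilt 0.19 q6 -0.82
(585.8, -231.3, 230, np.float64(28.0)) dp [-141.4, -64.1, 0.2] turn [-0.2, 0.1, -0.1]
```

>>> servo_tool --jaw '[0, 0, 0, 0, 0, 0, 0, 0]' --dp '[[-30, -14, 0], [-60, -27, 0], [-90, -41, 0], [-120, -54, 0], [-141, -64, 0], [-141, -64, 0], [-141, -64, 0], [-141, -64, 0]]' --turn '[[0, 0, 0], [0, 0, 0], [0, 0, 0], [0, 0, 0], [0, 0, 0], [0, 0, 0], [0, 0, 0], [0, 0, 0]]'

```text
time_s: 31.75
tcp_pos: [585.5, -230.4, 282.4]
eef_rot: [-1.619, -2.687, 0.004]
ft_force: [1.0, 0.6, -2.7]
finger_gap: 26.5
```

Run:
```python
from h import *
go((585.8,-231.3,150,28),(585.8,-231.3,97,28))
s=cam("side");crop(s,220,80,330,225,5,"b4s")
```

```text
t31.75 tcp [ 585.5 -230.4  282.4] grasp [ 585.2 -230.4  228.4] yaw 27.9 gap 26.5 F [ 1.   0.6 -2.7] tilt 0.29 q6 -1.05
(585.8, -231.3, 150, np.float64(28.0)) dp [-1.1, 0.2, 78.4] turn [-0.3, -0.1, -0.1]
(585.8, -231.3, 97, np.float64(28.0)) dp [-1.3, 0.4, 131.4] turn [-0.3, -0.1, -0.1]
```

View pics/b4s.png

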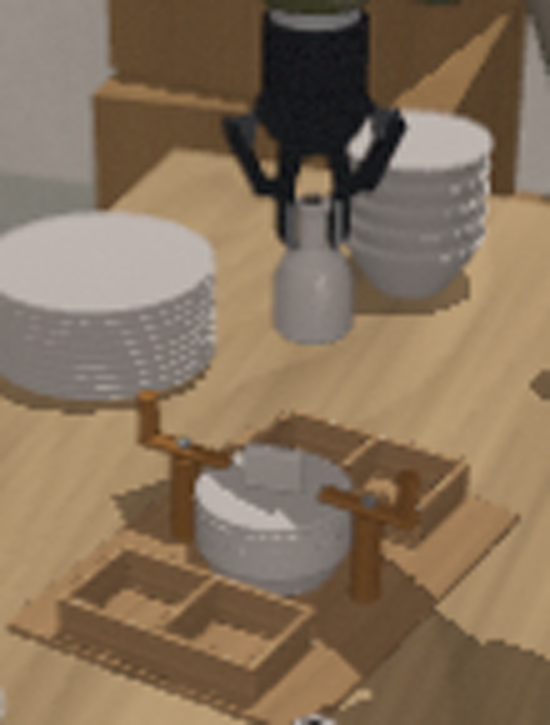

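>>> servo_tool --jaw '[0, 0, 0, 0, 0, 0, 0, 0]' --dp '[[-1, 0, 15], [-1, 0, 40], [-1, 0, 65], [-1, 0, 85], [-1, 0, 98], [-1, 0, 108], [-1, 0, 112], [-1, 0, 112]]' --turn '[[0, 0, 0], [0, 0, 0], [0, 0, 0], [0, 0, 0], [0, 0, 0], [0, 0, 0], [0, 0, 0], [0, 0, 0]]'

```text
time_s: 32.47
tcp_pos: [585.6, -230.3, 170.4]
eef_rot: [-1.617, -2.689, 0.004]
ft_force: [-0.3, -0.3, -2.8]
finger_gap: 26.3
```

Run:
```python
from h import *
go((585.8,-231.3,97,28))
s=cam("side");crop(s,240,110,330,200,8,"b5s")
```

```text
t32.47 tcp [ 585.6 -230.3  170.4] grasp [ 585.3 -230.3  116.4] yaw 28.0 gap 26.3 F [-0.3 -0.3 -2.8] tilt 0.30 q6 -1.05
(585.8, -231.3, 97, np.float64(28.0)) dp [-1.0, -0.2, 19.4] turn [-0.3, -0.1, -0.0]
```

View pics/b5s.png

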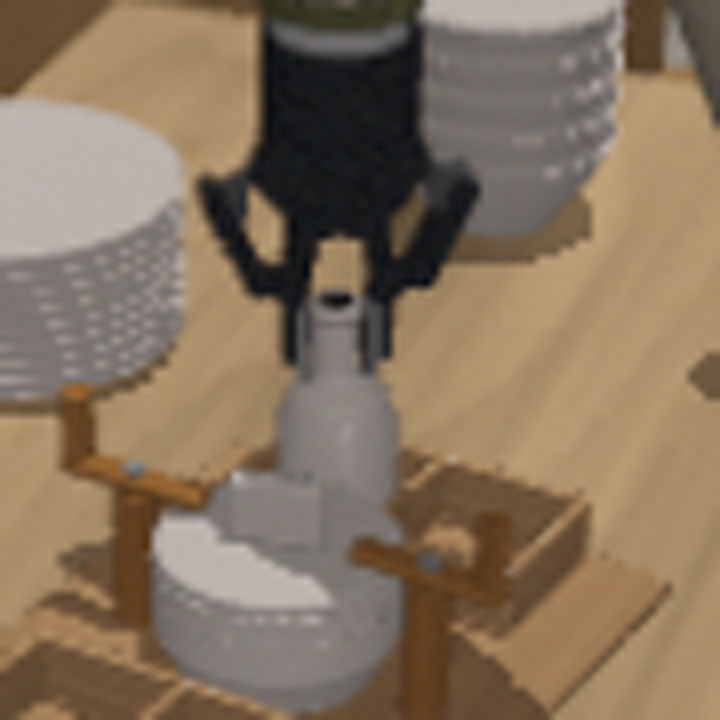

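In the pocket without contact; lower the rest.

>>> servo_tool --jaw '[0, 0, 0, 0, 0, 0, 0]' --dp '[[-1, 0, 5], [-1, 0, 10], [-1, 0, 15], [-1, 0, 18], [-1, 0, 20], [-1, 0, 21], [-1, 0, 21]]' --turn '[[0, 0, 0], [0, 0, 0], [0, 0, 0], [0, 0, 0], [0, 0, 0], [0, 0, 0], [0, 0, 0]]'

```text
time_s: 33.1
tcp_pos: [586.2, -231.5, 150.1]
eef_rot: [-1.617, -2.69, 0.004]
ft_force: [-0.7, 0.3, -2.5]
finger_gap: 26.0
```

>>> servo_tool --jaw '[0, 20, 50, 55, 55, 55, 55, 55]' --dp '[[0, 0, 0], [0, 0, 0], [0, 0, 0], [0, 0, 0], [0, 0, -10], [0, 0, -35], [0, 0, -65], [0, 0, -95]]' --turn '[[0, 0, 0], [0, 0, 0], [0, 0, 0], [0, 0, 0], [0, 0, 0], [0, 0, 0], [0, 0, 0], [0, 0, 0]]'

```text
time_s: 33.77
tcp_pos: [586.5, -231.3, 247.1]
eef_rot: [-1.618, -2.69, 0.004]
ft_force: [0.2, -0.8, 0.5]
finger_gap: 46.9
```

Run:
```python
from h import *
go((437,188.8,190,28))
s=cam("side","b6f");crop(s,240,110,330,200,8,"b6s")
c=cam("top","b6t")
```

```text
t33.77 tcp [ 586.5 -231.3  247.1] grasp [ 586.3 -231.4  193.1] yaw 28.0 gap 46.9 F [ 0.2 -0.8  0.5] tilt 0.24 q6 -1.05
(437, 188.8, 190, np.float64(28.0)) dp [441.2, 64.9, 3.3] turn [-0.2, -0.1, -0.0]
```

View pics/b6f.png

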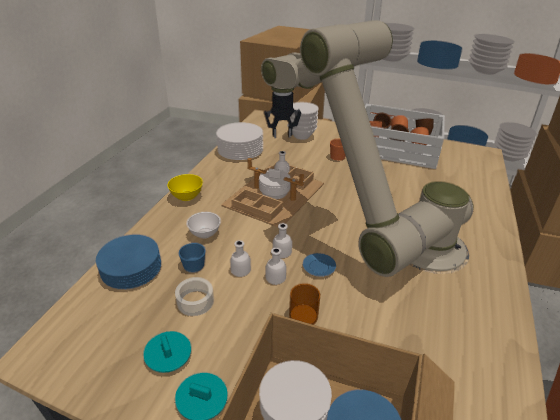

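View pics/b6t.png

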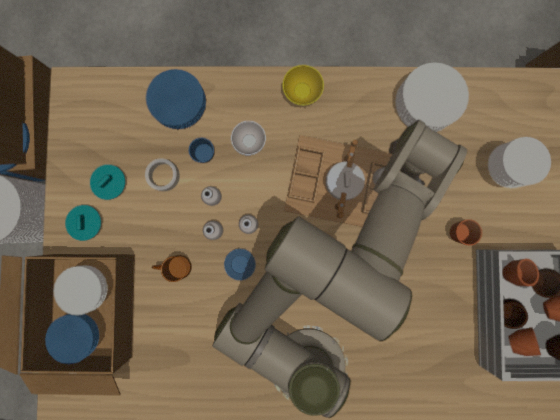

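>>> servo_tool --jaw '[60, 60, 60, 60, 60, 60, 60, 60]' --dp '[[30, 4, 0], [70, 10, 0], [110, 16, 0], [150, 22, 0], [190, 28, 0], [230, 34, 0], [270, 40, 0], [310, 46, 0]]' --turn '[[0, 0, 0], [0, 0, 0], [0, 0, 0], [0, 0, 0], [0, 0, 0], [0, 0, 0], [0, 0, 0], [0, 0, 0]]'

```text
time_s: 34.53
tcp_pos: [481.9, 64.9, 249.4]
eef_rot: [1.615, 2.685, -0.004]
ft_force: [0.3, -0.8, -0.3]
finger_gap: 51.2
```

Run:
```python
from h import *
go((437,188.8,190,28))
```

```text
t34.53 tcp [481.9  64.9 249.4] grasp [482.3  64.6 195.4] yaw 27.9 gap 51.2 F [ 0.3 -0.8 -0.3] tilt 0.51 q6 -0.59
(437, 188.8, 190, np.float64(28.0)) dp [130.5, 18.3, 4.3] turn [0.1, 0.5, -0.1]
```

>>> servo_tool --jaw '[60, 60, 60, 60, 60, 60, 60, 60]' --dp '[[35, 5, 0], [70, 10, 0], [105, 15, 0], [130.5, 18, 4], [130.5, 18, 4], [130.5, 18, 4], [130.5, 18, 4], [130.5, 18, 4]]' --turn '[[0, 0.5, 0], [0, 0.5, 0], [0, 0.5, 0], [0, 0.5, 0], [0, 0.5, 0], [0, 0.5, 0], [0, 0.5, 0], [0, 0.5, 0]]'

```text
time_s: 35.2
tcp_pos: [437.2, 187.8, 244.5]
eef_rot: [1.62, 2.69, 0.003]
ft_force: [-0.0, -1.5, -0.2]
finger_gap: 51.5
```

Run:
```python
from h import *
go((437,188.8,87,28))
```

```text
t35.20 tcp [437.2 187.8 244.5] grasp [437.3 187.9 190.5] yaw 27.9 gap 51.5 F [-0.  -1.5 -0.2] tilt 0.13 q6 -0.33
(437, 188.8, 87, np.float64(28.0)) dp [1.0, 0.0, 103.5] turn [0.1, 0.0, -0.1]
```

>>> servo_tool --jaw '[60, 60, 60, 60, 60, 60, 60, 60]' --dp '[[1, 0, 20], [1, 0, 50], [1, 0, 75], [1, 0, 95], [1, 0, 103], [1, 0, 103], [1, 0, 103], [1, 0, 103]]' --turn '[[0, 0, 0], [0, 0, 0], [0, 0, 0], [0, 0, 0], [0, 0, 0], [0, 0, 0], [0, 0, 0], [0, 0, 0]]'

```text
time_s: 35.87
tcp_pos: [437.7, 188.6, 142.7]
eef_rot: [1.62, 2.688, 0.005]
ft_force: [0.1, -0.2, 0.4]
finger_gap: 51.1
```

Run:
```python
from h import *
go((437,188.8,87,28))
s=cam("side");crop(s,200,170,350,300,5,"b7s")
```

```text
t35.87 tcp [437.7 188.6 142.7] grasp [437.9 188.7  88.7] yaw 27.8 gap 51.1 F [ 0.1 -0.2  0.4] tilt 0.27 q6 -0.33
(437, 188.8, 87, np.float64(28.0)) dp [0.5, -0.5, 1.7] turn [0.3, 0.1, -0.2]
```

View pics/b7s.png

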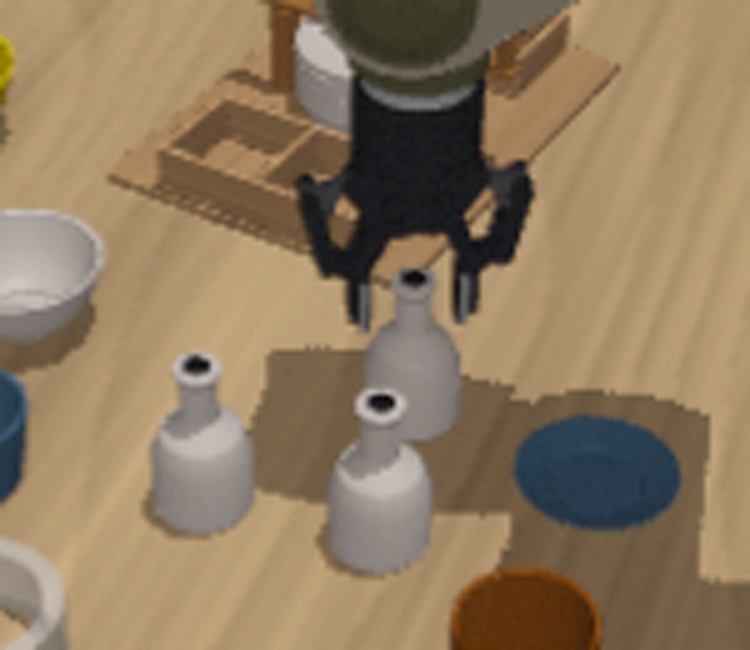

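Neck centred between the fingers (mouth at crop (414,280)). Grip and lift.

>>> servo_tool --jaw '[60, 40, 20, 0, 0, 0, 0, 0]' --dp '[[0.5, -0.5, 1.5], [0.5, -0.5, 1.5], [0.5, -0.5, 1.5], [0.5, -0.5, 1.5], [0.5, -0.5, 1.5], [0.5, -0.5, 1.5], [0.5, -0.5, 1.5], [0.5, -0.5, 1.5]]' --turn '[[0.3, 0, 0], [0.3, 0, 0], [0.3, 0, 0], [0.3, 0, 0], [0.3, 0, 0], [0.3, 0, 0], [0.3, 0, 0], [0.3, 0, 0]]'

```text
time_s: 36.58
tcp_pos: [437.0, 188.9, 141.7]
eef_rot: [1.621, 2.69, -0.001]
ft_force: [-1.5, -1.3, 6.1]
finger_gap: 26.4
```

>>> servo_tool --jaw '[0, 0, 0, 0, 0, 0, 0, 0]' --dp '[[0, 0, 0], [0, 0, -15], [0, 0, -45], [0, 0, -80], [0, 0, -115], [0, 0, -145], [0, 0, -145], [0, 0, -145]]' --turn '[[0, 0, 0], [0, 0, 0], [0, 0, 0], [0, 0, 0], [0, 0, 0], [0, 0, 0], [0, 0, 0], [0, 0, 0]]'

```text
time_s: 37.25
tcp_pos: [436.9, 189.2, 287.3]
eef_rot: [1.62, 2.689, 0.001]
ft_force: [-0.3, 0.1, -2.9]
finger_gap: 26.5
```

Run:
```python
from h import *
go((509.3,-216.2,230,28))
```

```text
t37.25 tcp [436.9 189.2 287.3] grasp [437.  189.1 233.3] yaw 27.9 gap 26.5 F [-0.3  0.1 -2.9] tilt 0.17 q6 -0.33
(509.3, -216.2, 230, np.float64(28.0)) dp [-392.2, -125.4, 3.8] turn [0.1, 0.1, -0.1]
```

>>> servo_tool --jaw '[0, 0, 0, 0, 0, 0, 0, 0]' --dp '[[-20, -6, 0], [-50, -16, 0], [-80, -26, 0], [-110, -35, 0], [-140, -45, 0], [-170, -54, 0], [-200, -64, 0], [-230, -74, 0]]' --turn '[[0, 0, 0], [0, 0, 0], [0, 0, 0], [0, 0, 0], [0, 0, 0], [0, 0, 0], [0, 0, 0], [0, 0, 0]]'

```text
time_s: 37.92
tcp_pos: [478.4, -50.1, 285.3]
eef_rot: [-1.62, -2.69, 0.0]
ft_force: [-0.0, 0.9, -1.9]
finger_gap: 26.0
```

Run:
```python
from h import *
go((509.3,-216.2,230,28))
```

```text
t37.92 tcp [478.4 -50.1 285.3] grasp [478.3 -50.1 231.3] yaw 27.9 gap 26.0 F [-0.   0.9 -1.9] tilt 0.09 q6 -0.84
(509.3, -216.2, 230, np.float64(28.0)) dp [-161.3, -50.3, 1.1] turn [-0.0, -0.1, -0.1]
```

>>> servo_tool --jaw '[0, 0, 0, 0, 0, 0, 0, 0]' --dp '[[-30, -9, 0], [-60, -19, 0], [-90, -28, 0], [-120, -37, 0], [-145, -45, 0], [-161, -50, 0], [-161, -50, 0], [-161, -50, 0]]' --turn '[[0, 0, 0], [0, 0, 0], [0, 0, 0], [0, 0, 0], [0, 0, 0], [0, 0, 0], [0, 0, 0], [0, 0, 0]]'

```text
time_s: 38.58
tcp_pos: [509.0, -216.1, 282.7]
eef_rot: [-1.62, -2.684, -0.001]
ft_force: [-0.2, 1.3, -2.8]
finger_gap: 26.4
```

Run:
```python
from h import *
go((509.3,-216.2,116,28))
s=cam("side");crop(s,220,80,330,225,5,"b8s")
```

```text
t38.58 tcp [ 509.  -216.1  282.7] grasp [ 508.7 -215.9  228.7] yaw 27.8 gap 26.4 F [-0.2  1.3 -2.8] tilt 0.36 q6 -1.10
(509.3, -216.2, 116, np.float64(28.0)) dp [-0.9, 0.5, 112.7] turn [-0.2, -0.3, -0.2]
```

View pics/b8s.png

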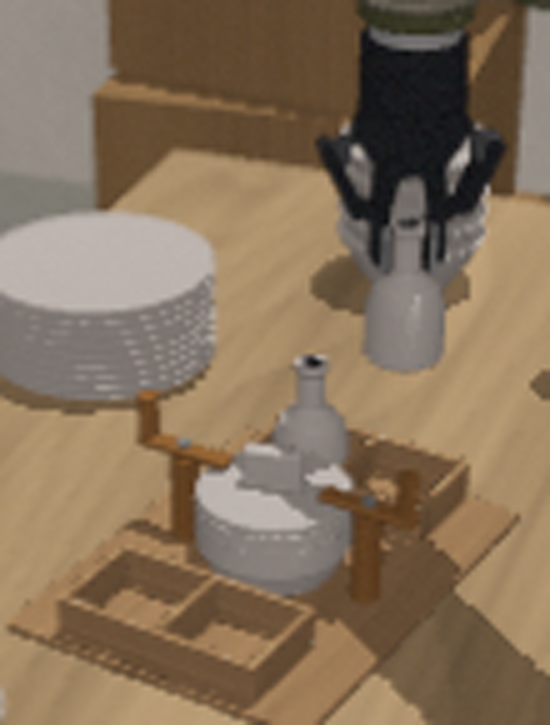

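First bottle stands upright in its pocket (neck at (312,385)). Lower the second.

>>> servo_tool --jaw '[0, 0, 0, 0, 0, 0, 0, 0]' --dp '[[-1, 0, 15], [-1, 0, 40], [-1, 0, 65], [-1, 0, 85], [-1, 0, 98], [-1, 0, 108], [-1, 0, 112], [-1, 0, 112]]' --turn '[[0, 0, 0], [0, 0, 0], [0, 0, 0], [0, 0, 0], [0, 0, 0], [0, 0, 0], [0, 0, 0], [0, 0, 0]]'

```text
time_s: 39.3
tcp_pos: [508.7, -215.1, 170.5]
eef_rot: [-1.617, -2.685, -0.001]
ft_force: [-0.1, -0.0, -1.6]
finger_gap: 26.3
```

Run:
```python
from h import *
go((509.3,-216.2,95.5,28))
```

```text
t39.30 tcp [ 508.7 -215.1  170.5] grasp [ 508.4 -214.8  116.5] yaw 27.9 gap 26.3 F [-0.1 -0.  -1.6] tilt 0.42 q6 -1.10
(509.3, -216.2, 95.5, np.float64(28.0)) dp [-1.4, 0.0, 21.0] turn [-0.2, -0.4, -0.1]
```

>>> servo_tool --jaw '[0, 0, 0, 0, 0, 0, 0]' --dp '[[-1, 0, 5], [-1, 0, 10], [-1, 0, 15], [-1, 0, 18], [-1, 0, 20], [-1, 0, 21], [-1, 0, 21]]' --turn '[[0, 0, 0], [0, 0, 0], [0, 0, 0], [0, 0, 0], [0, 0, 0], [0, 0, 0], [0, 0, 0]]'

```text
time_s: 39.88
tcp_pos: [509.2, -216.0, 150.1]
eef_rot: [-1.617, -2.686, -0.001]
ft_force: [-1.6, 0.6, 0.7]
finger_gap: 26.3
```

>>> servo_tool --jaw '[0, 20, 50, 55, 55, 55, 55, 55]' --dp '[[0, 0, 0], [0, 0, 0], [0, 0, 0], [0, 0, 0], [0, 0, -10], [0, 0, -35], [0, 0, -65], [0, 0, -95]]' --turn '[[0, 0, 0], [0, 0, 0], [0, 0, 0], [0, 0, 0], [0, 0, 0], [0, 0, 0], [0, 0, 0], [0, 0, 0]]'

```text
time_s: 40.55
tcp_pos: [509.5, -216.3, 246.9]
eef_rot: [-1.617, -2.686, -0.001]
ft_force: [0.1, 0.1, 0.5]
finger_gap: 47.0
```

Run:
```python
from h import *
go((525,305.3,190,28))
s=cam("side","b9f");c=cam("top","b9t")
```

```text
t40.55 tcp [ 509.5 -216.3  246.9] grasp [ 509.2 -216.1  192.9] yaw 27.9 gap 47.0 F [0.1 0.1 0.5] tilt 0.38 q6 -1.10
(525, 305.3, 190, np.float64(28.0)) dp [453.7, 257.6, 4.9] turn [-0.2, -0.3, -0.1]
```

View pics/b9f.png

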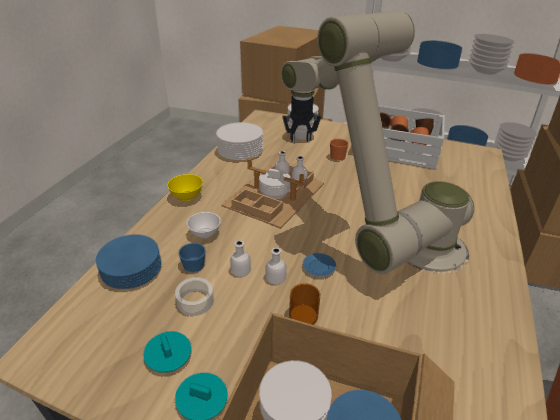

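View pics/b9t.png

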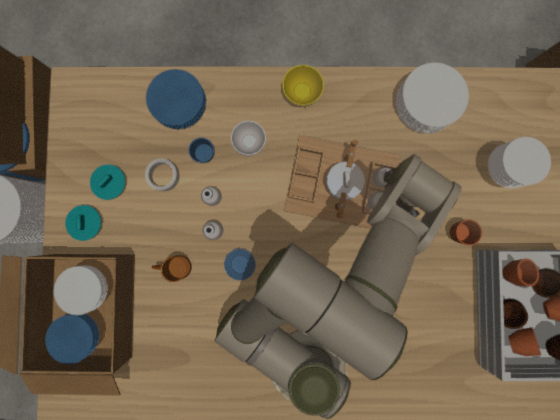

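Two bottles placed; the other two unchanged (mouths near (208,194), (209,229) top view). On to bottle at (525,305).

>>> servo_tool --jaw '[60, 60, 60, 60, 60, 60, 60, 60]' --dp '[[25, 14, 0], [59, 33, 0], [93, 52, 0], [127, 71, 0], [161, 91, 0], [195, 110, 0], [229, 130, 0], [263, 149, 0]]' --turn '[[0, 0, 0], [0, 0, 0], [0, 0, 0], [0, 0, 0], [0, 0, 0], [0, 0, 0], [0, 0, 0], [0, 0, 0]]'

```text
time_s: 41.32
tcp_pos: [519.1, 87.0, 250.3]
eef_rot: [1.619, 2.688, -0.0]
ft_force: [1.0, 0.2, 0.3]
finger_gap: 51.1
```

Run:
```python
from h import *
go((525,305.3,190,28))
```

```text
t41.32 tcp [519.1  87.  250.3] grasp [519.3  86.9 196.3] yaw 27.9 gap 51.1 F [1.  0.2 0.3] tilt 0.22 q6 -0.54
(525, 305.3, 190, np.float64(28.0)) dp [190.2, 107.3, 5.9] turn [0.1, 0.2, -0.1]
```

>>> servo_tool --jaw '[60, 60, 60, 60, 60, 60, 60, 60]' --dp '[[34, 19, 0], [68, 38, 0], [102, 58, 0], [136, 77, 0], [170, 96, 3], [190, 107, 6], [190, 107, 6], [190, 107, 6]]' --turn '[[0, 0, 0], [0, 0, 0], [0, 0, 0], [0, 0, 0], [0, 0, 0], [0, 0, 0], [0, 0, 0], [0, 0, 0]]'

```text
time_s: 41.98
tcp_pos: [524.4, 306.0, 243.5]
eef_rot: [1.616, 2.69, -0.001]
ft_force: [-0.3, 0.3, 0.1]
finger_gap: 51.7
```

Run:
```python
from h import *
go((525,305.3,87,28))
```

```text
t41.98 tcp [524.4 306.  243.5] grasp [524.5 305.8 189.5] yaw 28.0 gap 51.7 F [-0.3  0.3  0.1] tilt 0.21 q6 -0.15
(525, 305.3, 87, np.float64(28.0)) dp [-0.5, 0.1, 102.5] turn [0.1, 0.2, 0.0]
```

>>> servo_tool --jaw '[60, 60, 60, 60, 60, 60, 60, 60]' --dp '[[-0.5, 0, 20], [-0.5, 0, 50], [-0.5, 0, 75], [-0.5, 0, 94], [-0.5, 0, 102], [-0.5, 0, 102], [-0.5, 0, 102], [-0.5, 0, 102]]' --turn '[[0, 0, 0], [0, 0, 0], [0, 0, 0], [0, 0, 0], [0, 0, 0], [0, 0, 0], [0, 0, 0], [0, 0, 0]]'

```text
time_s: 42.65
tcp_pos: [525.5, 305.1, 143.1]
eef_rot: [1.616, 2.688, 0.002]
ft_force: [-0.2, 0.5, 0.7]
finger_gap: 51.1
```

Run:
```python
from h import *
go((525,305.3,87,28))
s=cam("side");crop(s,170,170,320,300,5,"b10s")
```

```text
t42.65 tcp [525.5 305.1 143.1] grasp [525.8 305.   89.1] yaw 28.0 gap 51.1 F [-0.2  0.5  0.7] tilt 0.31 q6 -0.15
(525, 305.3, 87, np.float64(28.0)) dp [0.5, -0.4, 2.1] turn [0.2, 0.2, -0.0]
```

View pics/b10s.png

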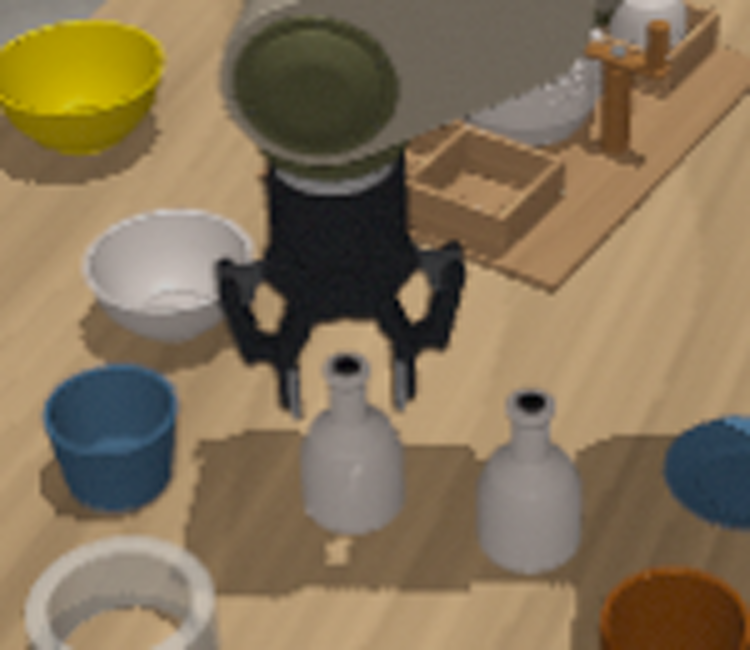

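Centred. Grip, lift.

>>> servo_tool --jaw '[60, 40, 20, 0, 0, 0, 0, 0]' --dp '[[0.5, -0.5, 2], [0.5, -0.5, 2], [0.5, -0.5, 2], [0.5, -0.5, 2], [0.5, -0.5, 2], [0.5, -0.5, 2], [0.5, -0.5, 2], [0.5, -0.5, 2]]' --turn '[[0.2, 0.2, 0], [0.2, 0.2, 0], [0.2, 0.2, 0], [0.2, 0.2, 0], [0.2, 0.2, 0], [0.2, 0.2, 0], [0.2, 0.2, 0], [0.2, 0.2, 0]]'

```text
time_s: 43.37
tcp_pos: [524.9, 305.5, 141.7]
eef_rot: [1.617, 2.692, 0.001]
ft_force: [-2.3, -0.6, 5.6]
finger_gap: 26.6
```

>>> servo_tool --jaw '[0, 0, 0, 0, 0, 0, 0, 0]' --dp '[[0, 0, 0], [0, 0, -15], [0, 0, -45], [0, 0, -80], [0, 0, -115], [0, 0, -145], [0, 0, -145], [0, 0, -145]]' --turn '[[0, 0, 0], [0, 0, 0], [0, 0, 0], [0, 0, 0], [0, 0, 0], [0, 0, 0], [0, 0, 0], [0, 0, 0]]'

```text
time_s: 44.03
tcp_pos: [524.8, 305.5, 287.4]
eef_rot: [1.617, 2.691, 0.004]
ft_force: [-0.5, -0.4, -2.9]
finger_gap: 26.3
```

Run:
```python
from h import *
go((631.7,0.2,230,28))
```

```text
t44.03 tcp [524.8 305.5 287.4] grasp [524.9 305.6 233.4] yaw 28.0 gap 26.3 F [-0.5 -0.4 -2.9] tilt 0.20 q6 -0.16
(631.7, 0.2, 230, np.float64(28.0)) dp [-319.8, -49.0, 3.5] turn [0.2, 0.1, 0.0]
```

>>> servo_tool --jaw '[0, 0, 0, 0, 0, 0, 0, 0]' --dp '[[-25, -4, 0], [-60, -9, 0], [-95, -14, 0], [-130, -20, 0], [-165, -25, 0], [-200, -30, 0], [-235, -36, 0], [-265, -41, 0]]' --turn '[[0, 0, 0], [0, 0, 0], [0, 0, 0], [0, 0, 0], [0, 0, 0], [0, 0, 0], [0, 0, 0], [0, 0, 0]]'

```text
time_s: 44.7
tcp_pos: [613.1, 50.0, 284.8]
eef_rot: [-1.618, -2.691, -0.0]
ft_force: [0.5, -0.0, -2.4]
finger_gap: 26.2
```

Run:
```python
from h import *
go((631.7,0.2,230,28))
```

```text
t44.70 tcp [613.1  50.  284.8] grasp [613.   50.1 230.8] yaw 28.0 gap 26.2 F [ 0.5 -0.  -2.4] tilt 0.08 q6 -0.60
(631.7, 0.2, 230, np.float64(28.0)) dp [-52.7, -6.9, 0.8] turn [-0.0, -0.1, -0.0]
```

>>> servo_tool --jaw '[0, 0, 0, 0, 0, 0]' --dp '[[-25, -3, 0], [-45, -6, 0], [-52.5, -7, 0], [-52.5, -7, 0], [-52.5, -7, 0], [-52.5, -7, 0]]' --turn '[[0, 0, 0], [0, 0, 0], [0, 0, 0], [0, 0, 0], [0, 0, 0], [0, 0, 0]]'

```text
time_s: 45.2
tcp_pos: [631.0, 1.8, 284.2]
eef_rot: [-1.616, -2.691, -0.0]
ft_force: [-0.2, -0.6, -1.6]
finger_gap: 26.5
```

Run:
```python
from h import *
go((631.7,0.2,116,28))
s=cam("side");crop(s,220,80,330,225,5,"b11s")
```

```text
t45.20 tcp [631.    1.8 284.2] grasp [630.9   1.8 230.2] yaw 28.0 gap 26.5 F [-0.2 -0.6 -1.6] tilt 0.16 q6 -0.67
(631.7, 0.2, 116, np.float64(28.0)) dp [-2.0, -0.0, 114.2] turn [-0.1, -0.1, 0.0]
```

View pics/b11s.png

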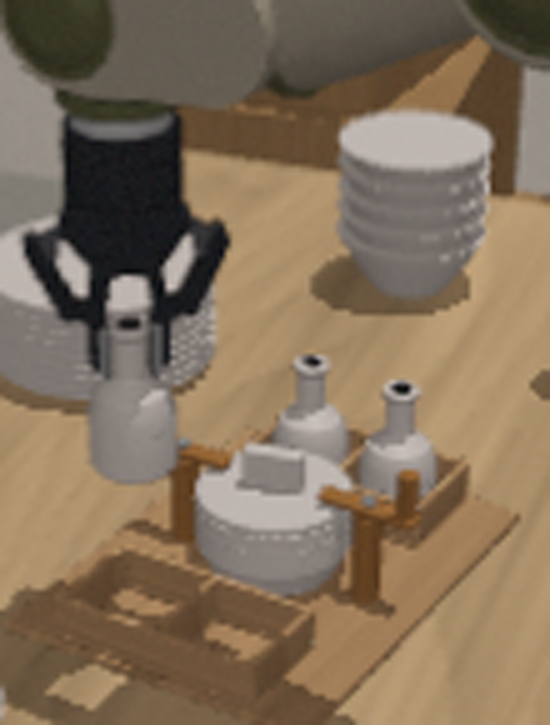

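>>> servo_tool --jaw '[0, 0, 0, 0, 0, 0, 0, 0]' --dp '[[-2, 0, 15], [-2, 0, 40], [-2, 0, 65], [-2, 0, 85], [-2, 0, 98], [-2, 0, 108], [-2, 0, 113], [-2, 0, 113]]' --turn '[[0, 0, 0], [0, 0, 0], [0, 0, 0], [0, 0, 0], [0, 0, 0], [0, 0, 0], [0, 0, 0], [0, 0, 0]]'

```text
time_s: 45.92
tcp_pos: [631.6, 0.8, 170.9]
eef_rot: [-1.614, -2.691, 0.0]
ft_force: [-0.5, 0.3, -1.8]
finger_gap: 26.8
```

Run:
```python
from h import *
go((631.7,0.2,95.5,28))
```

```text
t45.92 tcp [631.6   0.8 170.9] grasp [631.4   0.9 116.9] yaw 28.1 gap 26.8 F [-0.5  0.3 -1.8] tilt 0.19 q6 -0.68
(631.7, 0.2, 95.5, np.float64(28.0)) dp [-0.6, -0.1, 21.4] turn [-0.1, -0.2, 0.1]
```

>>> servo_tool --jaw '[0, 0, 0, 0, 0, 0, 0]' --dp '[[-0.5, 0, 5], [-0.5, 0, 10], [-0.5, 0, 15], [-0.5, 0, 18], [-0.5, 0, 20], [-0.5, 0, 21.5], [-0.5, 0, 21.5]]' --turn '[[0, 0, 0], [0, 0, 0], [0, 0, 0], [0, 0, 0], [0, 0, 0], [0, 0, 0], [0, 0, 0]]'

```text
time_s: 46.5
tcp_pos: [631.8, 0.4, 149.9]
eef_rot: [-1.614, -2.692, 0.0]
ft_force: [-1.1, 0.1, 0.1]
finger_gap: 26.8
```

>>> servo_tool --jaw '[0, 20, 50, 55, 55, 55, 55, 55]' --dp '[[0, 0, 0], [0, 0, 0], [0, 0, 0], [0, 0, 0], [0, 0, -10], [0, 0, -35], [0, 0, -65], [0, 0, -95]]' --turn '[[0, 0, 0], [0, 0, 0], [0, 0, 0], [0, 0, 0], [0, 0, 0], [0, 0, 0], [0, 0, 0], [0, 0, 0]]'

```text
time_s: 47.17
tcp_pos: [631.9, 0.3, 246.7]
eef_rot: [-1.614, -2.692, 0.0]
ft_force: [-0.4, -0.3, 0.5]
finger_gap: 46.9
```

Run:
```python
from h import *
go((418,299.8,190,28))
s=cam("side","b12f");c=cam("top","b12t")
```

```text
t47.17 tcp [6.319e+02 3.000e-01 2.467e+02] grasp [6.318e+02 3.000e-01 1.927e+02] yaw 28.1 gap 46.9 F [-0.4 -0.3  0.5] tilt 0.17 q6 -0.68
(418, 299.8, 190, np.float64(28.0)) dp [365.0, -47.6, 3.7] turn [-0.1, -0.1, 0.1]
```

View pics/b12f.png

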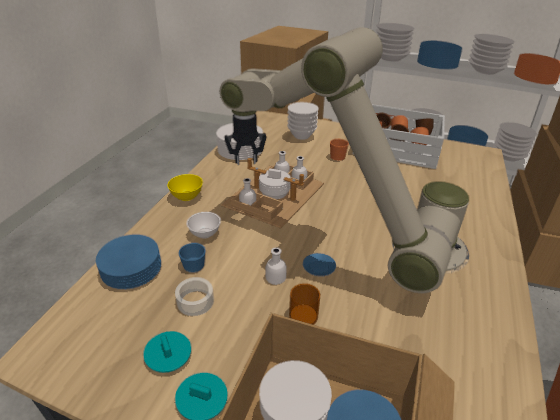

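View pics/b12t.png

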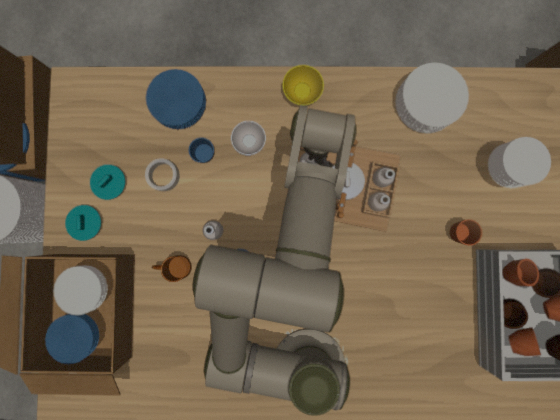

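Three in; last bottle still at (211,229). Go for it.

>>> servo_tool --jaw '[60, 60, 60, 60, 60, 60, 60, 60]' --dp '[[25, -3, 0], [65, -8, 0], [105, -14, 0], [145, -19, 0], [185, -24, 0], [225, -29, 0], [265, -35, 0], [300, -39, 0]]' --turn '[[0, 0, 0], [0, 0, 0], [0, 0, 0], [0, 0, 0], [0, 0, 0], [0, 0, 0], [0, 0, 0], [0, 0, 0]]'

```text
time_s: 47.93
tcp_pos: [455.7, 247.9, 249.9]
eef_rot: [1.611, 2.688, 0.006]
ft_force: [0.3, 0.1, -0.2]
finger_gap: 50.9
```

Run:
```python
from h import *
go((418,299.8,190,28))
```

```text
t47.93 tcp [455.7 247.9 249.9] grasp [456.1 247.9 195.9] yaw 28.1 gap 50.9 F [ 0.3  0.1 -0.2] tilt 0.47 q6 -0.22
(418, 299.8, 190, np.float64(28.0)) dp [63.6, -8.8, 5.6] turn [0.4, 0.2, 0.1]
```

>>> servo_tool --jaw '[60, 60, 60, 60, 60, 60]' --dp '[[30, -4, 0], [55, -8, 0], [63.5, -9, 5], [63.5, -9, 5], [63.5, -9, 5], [63.5, -9, 5]]' --turn '[[0.4, 0.2, 0], [0.4, 0.2, 0], [0.4, 0.2, 0], [0.4, 0.2, 0], [0.4, 0.2, 0], [0.4, 0.2, 0]]'

```text
time_s: 48.43
tcp_pos: [418.7, 298.8, 244.5]
eef_rot: [1.616, 2.693, -0.001]
ft_force: [0.2, -0.0, 0.0]
finger_gap: 51.0
```

Run:
```python
from h import *
go((418,299.8,87,28))
```

```text
t48.43 tcp [418.7 298.8 244.5] grasp [418.8 298.7 190.5] yaw 28.1 gap 51.0 F [ 0.2 -0.   0. ] tilt 0.06 q6 -0.10
(418, 299.8, 87, np.float64(28.0)) dp [1.4, -0.2, 103.5] turn [0.0, 0.1, 0.1]
```

>>> servo_tool --jaw '[60, 60, 60, 60, 60, 60, 60, 60]' --dp '[[1, 0, 20], [1, 0, 50], [1, 0, 75], [1, 0, 94], [1, 0, 103], [1, 0, 103], [1, 0, 103], [1, 0, 103]]' --turn '[[0, 0, 0], [0, 0, 0], [0, 0, 0], [0, 0, 0], [0, 0, 0], [0, 0, 0], [0, 0, 0], [0, 0, 0]]'

```text
time_s: 49.1
tcp_pos: [419.1, 299.5, 142.7]
eef_rot: [1.616, 2.691, 0.002]
ft_force: [-0.0, 0.2, -0.3]
finger_gap: 51.3
```

Run:
```python
from h import *
go((418,299.8,87,28))
s=cam("side");crop(s,200,190,350,310,5,"b13s")
```

```text
t49.10 tcp [419.1 299.5 142.7] grasp [419.3 299.5  88.7] yaw 28.0 gap 51.3 F [-0.   0.2 -0.3] tilt 0.15 q6 -0.10
(418, 299.8, 87, np.float64(28.0)) dp [0.8, -0.8, 1.7] turn [0.1, 0.1, 0.0]
```

View pics/b13s.png

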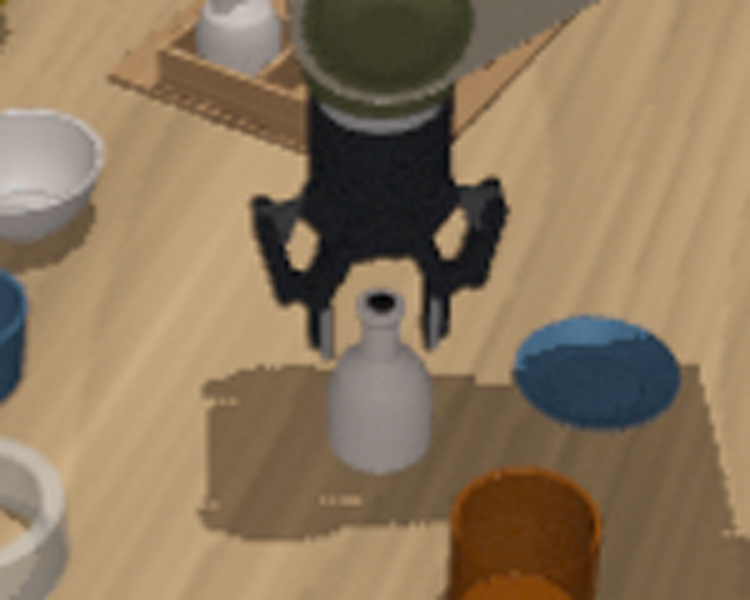

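>>> servo_tool --jaw '[60, 40, 20, 0, 0, 0, 0, 0]' --dp '[[0.5, -0.5, 1.7], [0.5, -0.5, 1.7], [0.5, -0.5, 1.7], [0.5, -0.5, 1.7], [0.5, -0.5, 1.7], [0.5, -0.5, 1.7], [0.5, -0.5, 1.7], [0.5, -0.5, 1.7]]' --turn '[[0, 0, 0], [0, 0, 0], [0, 0, 0], [0, 0, 0], [0, 0, 0], [0, 0, 0], [0, 0, 0], [0, 0, 0]]'

```text
time_s: 49.82
tcp_pos: [418.4, 299.8, 141.6]
eef_rot: [1.615, 2.691, 0.003]
ft_force: [-2.7, -1.5, 5.3]
finger_gap: 26.3
```

>>> servo_tool --jaw '[0, 0, 0, 0, 0, 0, 0, 0]' --dp '[[0, 0, 0], [0, 0, -15], [0, 0, -45], [0, 0, -80], [0, 0, -115], [0, 0, -145], [0, 0, -145], [0, 0, -145]]' --turn '[[0, 0, 0], [0, 0, 0], [0, 0, 0], [0, 0, 0], [0, 0, 0], [0, 0, 0], [0, 0, 0], [0, 0, 0]]'

```text
time_s: 50.48
tcp_pos: [417.9, 299.8, 287.3]
eef_rot: [1.615, 2.69, 0.006]
ft_force: [0.4, -0.1, -2.7]
finger_gap: 26.5
```

Run:
```python
from h import *
go((555.2,15.3,230,28))
```

```text
t50.48 tcp [417.9 299.8 287.3] grasp [418.2 299.9 233.3] yaw 28.1 gap 26.5 F [ 0.4 -0.1 -2.7] tilt 0.32 q6 -0.10
(555.2, 15.3, 230, np.float64(28.0)) dp [-315.7, -12.7, 3.7] turn [0.3, 0.1, 0.1]
```

>>> servo_tool --jaw '[0, 0, 0, 0, 0, 0, 0, 0]' --dp '[[-25, -1, 0], [-60, -2, 0], [-95, -4, 0], [-130, -5, 0], [-165, -7, 0], [-200, -8, 0], [-235, -10, 0], [-265, -11, 0]]' --turn '[[0, 0, 0], [0, 0, 0], [0, 0, 0], [0, 0, 0], [0, 0, 0], [0, 0, 0], [0, 0, 0], [0, 0, 0]]'

```text
time_s: 51.15
tcp_pos: [533.0, 58.6, 285.4]
eef_rot: [1.618, 2.692, 0.003]
ft_force: [-0.2, 0.0, -2.0]
finger_gap: 26.2
```

Run:
```python
from h import *
go((555.2,15.3,230,28))
```

```text
t51.15 tcp [533.   58.6 285.4] grasp [533.   58.7 231.4] yaw 28.0 gap 26.2 F [-0.2  0.  -2. ] tilt 0.11 q6 -0.60
(555.2, 15.3, 230, np.float64(28.0)) dp [-48.7, -0.7, 1.4] turn [0.1, -0.0, 0.0]
```

>>> servo_tool --jaw '[0, 0, 0, 0, 0, 0]' --dp '[[-25, 0, 0], [-42, -0.5, 0], [-48.5, -0.5, 0], [-48.5, -0.5, 0], [-48.5, -0.5, 0], [-48.5, -0.5, 0]]' --turn '[[0, 0, 0], [0, 0, 0], [0, 0, 0], [0, 0, 0], [0, 0, 0], [0, 0, 0]]'

```text
time_s: 51.65
tcp_pos: [554.7, 16.7, 284.8]
eef_rot: [-1.616, -2.693, -0.003]
ft_force: [-0.1, 0.3, -2.7]
finger_gap: 26.2
```

Run:
```python
from h import *
go((555.2,15.3,116,28))
s=cam("side");crop(s,220,80,330,225,5,"b14s")
```

```text
t51.65 tcp [554.7  16.7 284.8] grasp [554.7  16.8 230.8] yaw 28.1 gap 26.2 F [-0.1  0.3 -2.7] tilt 0.10 q6 -0.67
(555.2, 15.3, 116, np.float64(28.0)) dp [-1.7, -0.4, 114.8] turn [0.1, -0.1, 0.1]
```

View pics/b14s.png

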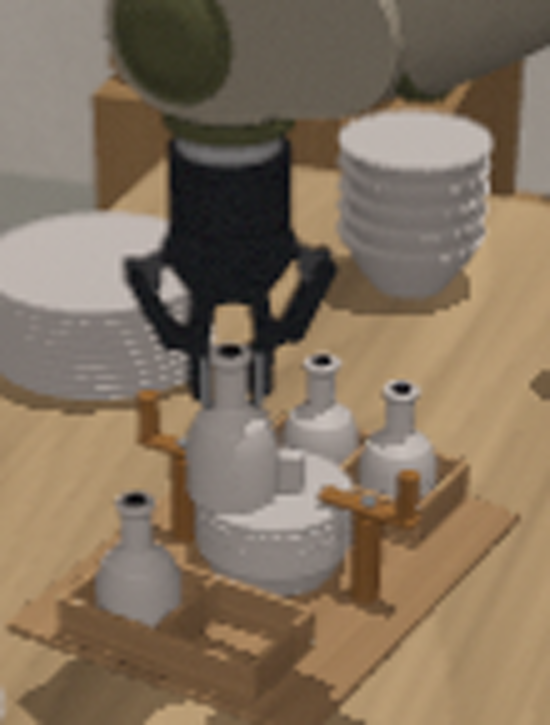

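>>> servo_tool --jaw '[0, 0, 0, 0, 0, 0, 0, 0]' --dp '[[-1.7, 0, 15], [-1.7, 0, 40], [-1.7, 0, 65], [-1.7, 0, 85], [-1.7, 0, 98], [-1.7, 0, 108], [-1.7, 0, 113], [-1.7, 0, 113]]' --turn '[[0, 0, 0], [0, 0, 0], [0, 0, 0], [0, 0, 0], [0, 0, 0], [0, 0, 0], [0, 0, 0], [0, 0, 0]]'

```text
time_s: 52.37
tcp_pos: [555.4, 16.0, 171.6]
eef_rot: [-1.614, -2.694, -0.002]
ft_force: [-0.2, 0.2, -2.8]
finger_gap: 26.1
```

Run:
```python
from h import *
go((555.2,15.3,95.5,28))
```

```text
t52.37 tcp [555.4  16.  171.6] grasp [555.4  16.1 117.6] yaw 28.1 gap 26.1 F [-0.2  0.2 -2.8] tilt 0.10 q6 -0.68
(555.2, 15.3, 95.5, np.float64(28.0)) dp [-0.5, -0.5, 22.1] turn [0.0, -0.1, 0.1]
```

>>> servo_tool --jaw '[0, 0, 0, 0, 0, 0, 0]' --dp '[[-0.5, -0.5, 5], [-0.5, -0.5, 10], [-0.5, -0.5, 15], [-0.5, -0.5, 18], [-0.5, -0.5, 20], [-0.5, -0.5, 22], [-0.5, -0.5, 22]]' --turn '[[0, 0, 0], [0, 0, 0], [0, 0, 0], [0, 0, 0], [0, 0, 0], [0, 0, 0], [0, 0, 0]]'

```text
time_s: 52.95
tcp_pos: [555.3, 15.2, 149.8]
eef_rot: [-1.615, -2.694, -0.002]
ft_force: [-0.5, -0.1, -2.5]
finger_gap: 26.2
```

>>> servo_tool --jaw '[0, 20, 50, 55, 55, 55, 55, 55]' --dp '[[0, 0, 0], [0, 0, 0], [0, 0, 0], [0, 0, 0], [0, 0, -10], [0, 0, -35], [0, 0, -65], [0, 0, -95]]' --turn '[[0, 0, 0], [0, 0, 0], [0, 0, 0], [0, 0, 0], [0, 0, 0], [0, 0, 0], [0, 0, 0], [0, 0, 0]]'

```text
time_s: 53.62
tcp_pos: [555.1, 15.1, 246.7]
eef_rot: [-1.615, -2.694, -0.002]
ft_force: [0.1, 0.2, -0.2]
finger_gap: 47.1
```

>>> servo_tool --jaw '[55, 55, 55, 55, 55, 55, 55, 55]' --dp '[[20, -10, -10], [50, -30, -20], [80, -55, -30], [110, -80, -40], [140, -105, -40], [160, -130, -40], [180, -155, -40], [180, -155, -40]]' --turn '[[0, 0, 0], [0, 0, 0], [0, 0, 0], [0, 0, 0], [0, 0, 0], [0, 0, 0], [0, 0, 0], [0, 0, 0]]'

```text
time_s: 54.28
tcp_pos: [328.7, 101.8, 287.5]
eef_rot: [-1.612, -2.695, -0.002]
ft_force: [-0.1, 0.2, -0.0]
finger_gap: 47.0
```

Run:
```python
from h import *
state()
s=cam("side","f1");c=cam("top","f1t");crop(c,280,130,405,235,6,"f1tc");crop(s,220,135,330,225,7,"f1sc")
```

```text
t54.28 tcp [328.7 101.8 287.5] grasp [328.7 101.9 233.5] yaw 28.2 gap 47.0 F [-0.1  0.2 -0. ] tilt 0.11 q6 -0.54
```

View pics/f1tc.png

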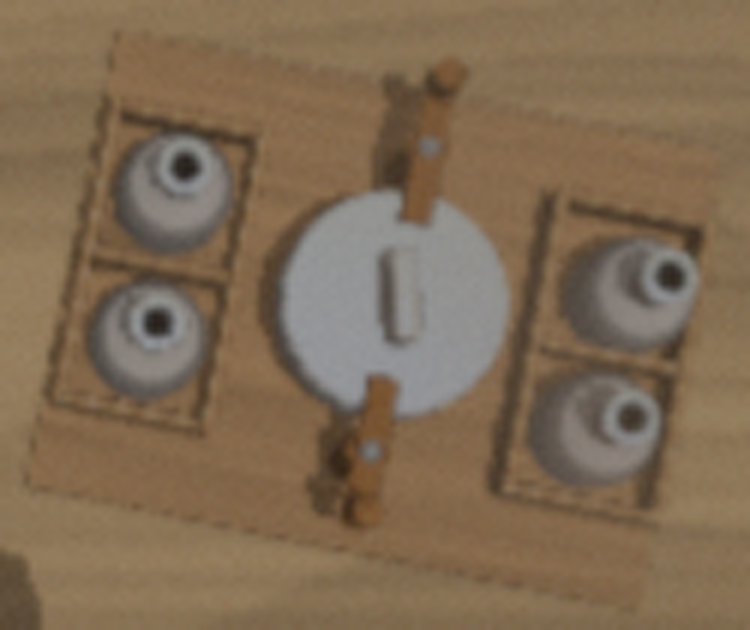

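View pics/f1sc.png

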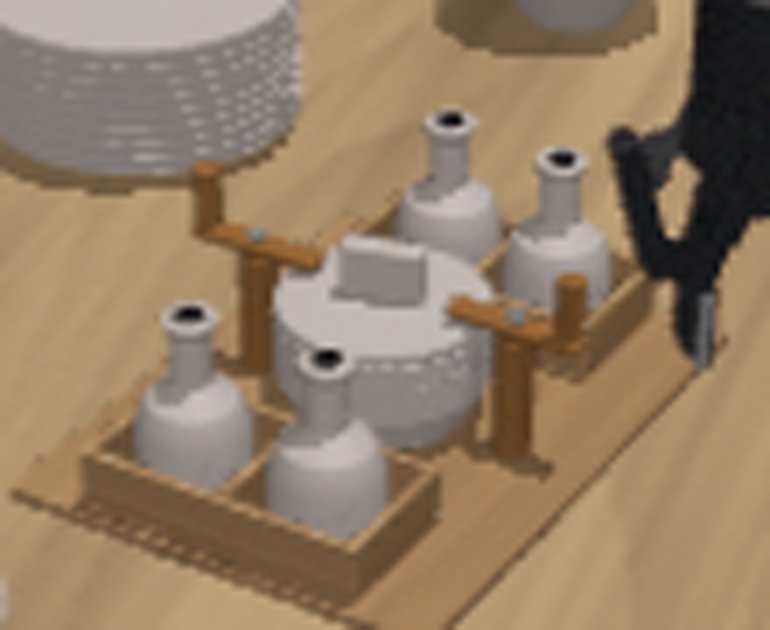

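View pics/f1t.png

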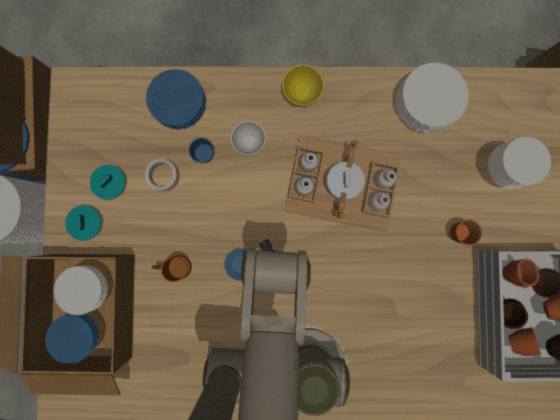

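Run:
```python
from h import *
c=cam("top");s=cam("side")
a=np.radians(YAW);R=np.array([[np.cos(a),np.sin(a)],[-np.sin(a),np.cos(a)]])
f=lambda x,y:(280+(x+.5)/6-.5,130+(y+.5)/6-.5)
K=(plane(c,[f(*q) for q in((185,167),(157,323),(670,276),(631,417))],112)[:,:2]-C)@R.T
print("top mouths car",K.round(1).tolist())
g=lambda x,y:(220+(x+.5)/7-.5,135+(y+.5)/7-.5)
K=(plane(s,[g(*q) for q in((189,316),(327,358),(451,120),(563,158))],112)[:,:2]-C-[-3,-1])@R.T
print("side mouths car",K.round(1).tolist())
for n,h,p in(("far",(430,147),(446,77)),("near",(371,450),(362,507))):
    v=R@(plane(c,[f(*p)],120.5)-plane(c,[f(*h)],87))[0,:2];th=np.arctan2(v[1],v[0])+(np.pi/2 if n=="far" else -np.pi/2);print(n,v.round(1),round(th%(2*np.pi),2))
for n,k,o in(("top",c,0),("side",s,np.array([-3,-1]))):
    Q=cloud(k).reshape(-1,3);d=Q[:,:2]-C-o;r=np.hypot(*d.T);m=(r<50)&(r>27)&(Q[:,2]>60)&(Q[:,2]<80)
    k2=np.linalg.lstsq(np.c_[d[m],np.ones(m.sum())],Q[m,2],rcond=None)[0];print(n,k2.round(4))
hsv=cv2.cvtColor(c["pixels"],cv2.COLOR_RGB2HSV);w=((hsv[...,1]<60)&(hsv[...,2]>100)).astype(np.uint8)
n,l,st,ce=cv2.connectedComponentsWithStats(w);i=l[172,333];print(st[i]);print(plane(c,[(st[i][0]+(st[i][2]-1)/2,st[i][1]+(st[i][3]-1)/2)],72).round(1),C)
```

```text
top mouths car [[39.8, 119.2], [-38.4, 117.8], [33.8, -123.5], [-38.0, -117.2]]
side mouths car [[40.1, 120.2], [-37.6, 117.1], [33.8, -124.5], [-38.9, -118.8]]
far [28.2  3.3] 1.69
near [-31.1   3.7] 1.45
top [-6.00000e-04  1.50000e-03  7.44423e+01]
side [-6.00000e-03 -3.50000e-03  7.51539e+01]
[ 327  161   38   39 1068]
[[ 571.2 -107.9   72. ]] [ 570.5 -108. ]
```

Run:
```python
from rig import *
print(finish_job())
```

```text
the job is handed in; nothing more can be done
None
```

The job is handed in at about 54 s. All four bottles stand in the carrier, one to a pocket. The lid is turned home on the jar, and both turnbuttons are swung back in over it.

What my last checks showed, from both cameras:
- **Lid:** its flange top measured 74.4 mm in one camera and 75.2 mm in the other, against 75 mm when seated. It is level, within 1 mm of the jar's axis, and well inside the 6 mm allowed.
- **Turnbuttons:** from the top camera the near one reads about 1.45 rad and the far one about 1.69 rad. The 1.69 is past the 1.65 stop, so it must be pixel error. The grip positions when I let go gave about 1.58 and 1.56 rad. Both are above the 1.3 rad needed.
- **Bottles:** all four look upright. Three are within about 2 mm of their pocket centres. The fourth, in the far -y pocket, was knocked aside after I had placed it. It now sits about 8 mm off centre, still inside the 13 mm limit, so I left it.
- **Other crockery and tape:** they look unmoved in the top view, though I did not measure them. The arm is clear of everything.

Two things did not go as planned. On the far peg I first came down about 11 mm too low and had to back off and regrip. The lid did not drop at the first angle I tried; it went in after turning about 70 degrees further.

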